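# Clamp the sample jars in the shaker and start it

## Task

Stand every steel jar from the white jar tray upright in its own seat of the shaker, pushed in under the round pressure plate against the hub; then, with the tommy bar moved from hole to hole, screw the ring nut clockwise (seen from above) down until it is fully tight against its stop. Lay the bar back in the steel tool tray, then start the shaker by pressing its round plunger fully down to the stop and letting it spring up. Never turn the nut with the gripper itself, never start the shaker with the nut loose or the bar still at the nut, and do not disturb the other things on the bench.

Things in the scene. Friction and masses are not known exactly. Their poses are not given: they have to be found in the camera images.
- shaker: bench shaker, white housing 80 mm high, fixed. Origin at bench level on the axis of its vertical threaded column (28 mm thick, top at 205 mm); z up, -x is its front (blue panel); housing spans x -170..125, y -125..125 mm. Square platform, top at 85 mm; on it round the column a hub of radius 59 mm, 15 mm high. All heights are above the bench
- plate (a point): centre of the underside of the round steel pressure plate (radius 75 mm, 6 mm thick, level) that rides on the column under the ring nut and goes up and down with it; 166.6 mm above the bench when tight, at the start about 5 to 6 mm higher (seated jars' tops are at 165 mm; a soft facing, which offers no resistance, fills the gap); its outer edge reaches 14 mm over a seated jar
- seat1 (a point): jar seat 1 on the platform surface, 45 degrees from the shaker's x axis, 85 mm from the column axis: centre of a seated jar's foot. Open outwards; a 10 mm high radial rib 27.5 mm to either side, from 70 to 106 mm off the axis, so a jar slides in radially from outside until it meets the hub (2 mm past the seat's centre)
- seat2 (a point): jar seat 2 on the platform surface, 135 degrees from the shaker's x axis, 85 mm from the column axis: centre of a seated jar's foot. Open outwards; a 10 mm high radial rib 27.5 mm to either side, from 70 to 106 mm off the axis, so a jar slides in radially from outside until it meets the hub (2 mm past the seat's centre)
- seat3 (a point): jar seat 3 on the platform surface, 225 degrees from the shaker's x axis, 85 mm from the column axis: centre of a seated jar's foot. Open outwards; a 10 mm high radial rib 27.5 mm to either side, from 70 to 106 mm off the axis, so a jar slides in radially from outside until it meets the hub (2 mm past the seat's centre)
- seat4 (a point): jar seat 4 on the platform surface, 315 degrees from the shaker's x axis, 85 mm from the column axis: centre of a seated jar's foot. Open outwards; a 10 mm high radial rib 27.5 mm to either side, from 70 to 106 mm off the axis, so a jar slides in radially from outside until it meets the hub (2 mm past the seat's centre)
- collar (a joint): turn of the ring nut, rad, from 0 (fully up) to 4.2 (tight, a hard stop); starts at 0.3 to 1.2; grows clockwise seen from above; lowers nut and plate 10 mm per turn; takes about 0.3 N m to turn and stays where it is left
- nut (a point): point on the column axis at the height of the nut's holes (moves down with the nut, 186 mm above the bench when tight), turning with it. The nut is a dark steel hexagon 76 mm across flats, 26 mm high, with one radial hole in the middle of each flat, blind, 20 mm deep (bottom 18 mm from the axis) and about 15 mm wide; the holes lie at 0, 60, .. 300 degrees about this point's z from its x axis
- plunger (a joint): travel of the start plunger, m: 0 up, 0.012 at its stop; spring return, 4 N to start and 10 N at the stop
- plunger_head (a point): centre of the top face of the round plunger head (38 mm across, 10 mm thick), at the shaker's front right corner, 116 mm above the bench when up; pressed straight down
- jar1: one of up to four equal steel jars, a plain cylinder 48 mm in diameter and 80 mm high, 240 g; origin at the centre of its foot, z up. Absent ones read None
- jar2: one of up to four equal steel jars, a plain cylinder 48 mm in diameter and 80 mm high, 240 g; origin at the centre of its foot, z up. Absent ones read None
- jar3: one of up to four equal steel jars, a plain cylinder 48 mm in diameter and 80 mm high, 240 g; origin at the centre of its foot, z up. Absent ones read None
- jar4: one of up to four equal steel jars, a plain cylinder 48 mm in diameter and 80 mm high, 240 g; origin at the centre of its foot, z up. Absent ones read None
- jar_tray: fixed white tray 220 x 220 mm on which the jars start; origin at the centre of its underside, floor 5 mm, rim 14 mm high
- bar: tommy bar 195 mm long, 180 g, round steel shank with a black square handle; origin on its axis where shank meets handle; x along the shank: the shank (11 mm in diameter, tapered tip) runs from x = 0 to 85 mm, the handle (22 x 22 mm) from x = -110 mm to 0
- tool_tray: fixed shallow steel tray 290 x 130 mm in which the bar starts and to which it returns; origin at the centre of its underside, long side along x, floor 5 mm, rim 10 mm high
- amber: bystander: amber bottle, 60 mm in diameter, 115 mm high
- wash: bystander: white bottle with blue cap, 66 mm in diameter, 160 mm high
- cap: bystander: blue bottle cap, 38 mm in diameter, 22 mm high
- beaker: bystander: glass beaker, 72 mm in diameter, 90 mm high
- salt_jar: bystander: white jar, 56 mm in diameter, 70 mm high
- dish: bystander: glass dish, 80 mm in diameter, 16 mm high

How it is judged:
By the outcome, as a careful person would: the job done as asked, in the order asked, and still so for the second after the job is handed in, with the robot touching nothing.
Of jar1, jar2, jar3, jar4 only 2 to 4 are there at a start; the rules pass over those that are not, and their reading is None.
At some moment in a run one of bar may be knocked a few centimetres aside while the robot is not near it.
It also fails if it takes over 210 s, if anything falls off the work surface, if the arm or the gripper's body presses on something with over 40 N, if the wrist force passes 120 N, or if a joint passes its speed limit or range.

## Robot

A 7-joint arm with a two-finger parallel gripper is mounted at the origin on the work surface. World frame = base frame: x ahead of the robot, y to its left, z up, the work surface at z = 0. Lengths are in m, angles in rad, forces in N, time in s.
With the tool pointing down it reaches from about 0.425 to 0.825 m from the base axis. Payload 3.6 kg.
Tool frame: the origin (TCP) lies on the front face of the gripper's body, between the roots of the fingers; the fingertips stand 84 mm ahead of it and the grasp point (between the pads) lies 65 mm ahead of it; z points along the fingers, y is the line along which they close (so a half turn about z gives the same grasp; the last joint's range is limited). The gripper opens to 93 mm and grips with 3 to 60 N. Pads are 15 mm wide; open, the fingers measure 128 mm over their backs; the gripper's body (75 mm by 188 mm) begins 65 mm behind the grasp point.
Start: joints at [-1.272, 0.615, -0.013, 1.423, 0.008, 1.103, -0.04], TCP at [0.207, 0.616, 0.303] pointing down, gripper open.
Joint ranges: [-3.12, 3.12], [-0.3, 2.06], [-1.34, 1.32], [0.26, 2.42], [-1.36, 4.5], [0.01, 1.98], [-2.84, 2.84]. Speed limits (rad/s): [2.79, 2.79, 3.14, 3.14, 3.14, 3.14, 3.14].

## Interface

Orientations are given as a rotation vector (axis times angle).
In Python, from plant import robot gives the robot as it stands.
- The arm moves only by the shell command python3 steer.py FILE [OPENING] [FORCE], which reads ROWS from the file FILE. ROWS is 1 to 20 rows, parted by semicolons, with the numbers parted by commas; each row has 6 numbers: dx, dy, dz in units of 20 mm, then a rotation vector rx, ry, rz in units of 0.1 rad; each row shifts and turns the commanded pose from where the row before left it, along the tool's axes as they then stand; what a row does not reach is not made up. A row lasts 1/8 s, in which the tool goes at most 0.0625 m and 0.188 rad, less where a joint would pass 70% of its speed; a pose out of reach is approached as far as the arm can. OPENING is the finger opening in m, set as the command begins (- or left out keeps the last). The fingers move at their own pace and stop on an object; FORCE is the grip in N (left out, the last holds). Time passes only in rows, so rows that do not move let the fingers close. It prints the time, the measured TCP pose, the force, the opening and the grip force at its end. Input that does not fit is refused with a message, and nothing moves.
- robot.sense(): the state, without advancing time (a new reading comes with each control period).
- robot.read_camera(name): name is "scene" or "top" or "wrist"; returns the picture (480x640x3 uint8, blue, green, red); there is no depth.
- robot.camera_params(name): a dict with "fx", "fy", "cx", "cy" (pixels), "extrinsics" (4x4, takes a point from world to camera coordinates); the wrist camera has in their place "hand_eye" (4x4, takes a point from camera to tool coordinates, whose origin is the TCP and whose axes are the flange's). Camera axes: x right, y down, z forward; pixel columns grow to the right and rows downward; lengths in m; the calibration is good to about 2 mm. A picture is of the moment at which its call begins: read the wrist's pose just before it. camera_params takes no time and is no camera call.
- robot.sign_off(): hands the job in; it is judged then, once.
The state is a dict: "time": time; "joint_positions": joint angles; "qd": joint speeds; "joint_torque": joint torques, N m; "tool_pos": TCP position; "tcp_rot": TCP orientation; "contact_force": force on the tool from outside, world axes, zero at the start; "wrist_torque": the same for the moment, N m; "width": finger opening in m; "grasp_force": force on a finger pad.
Only numpy, scipy, OpenCV 4.12 (cv2) and the standard library are available. Lean on these libraries where they do the work, as an engineer would, in place of code of your own. Each camera call takes 0.05 s, during which the arm holds its last target. There are 200 camera calls.

## Working session

There is one attempt and no reset: what is moved stays moved. The work goes in short steps, Python scripts to look and compute and a shell command to move; the robot and the scene stay as the last step left them, time stands still between calls to the robot, and variables do not carry over. Pictures are saved under pics/ and viewed, at most 14 in all, crops included, and the job is handed in when it is done.

```bash
ls; mkdir -p pics
python3 - <<'E'
from plant import robot
import cv2
s=robot.sense();print(s)
for n in("scene","top","wrist"):
    cv2.imwrite(f"pics/{n}0.png",robot.read_camera(n));print(n,robot.camera_params(n))
E
```

```text
pics
plant.py
steer.py
{'time': 0.0, 'joint_positions': array([-1.27251524,  0.61593775, -0.01261112,  1.42485588,  0.00808575,
        1.10339318, -0.04039039]), 'qd': array([ 1.10083084e-05,  9.33570923e-04,  8.13632662e-04,  5.16996889e-04,
       -1.48885548e-03,  1.45059762e-03,  1.77288996e-03]), 'joint_torque': array([ 2.73888400e-04, -4.58943987e+01,  2.09618085e-01, -1.65741563e+01,
       -6.09949138e-02,  2.07891315e-02,  2.23441798e-04]), 'tool_pos': array([0.20722476, 0.6154911 , 0.30158313]), 'tcp_rot': array([-0.50776207, -3.09989448,  0.00395005]), 'contact_force': array([-0.03341814, -0.22728757,  0.23747429]), 'wrist_torque': array([ 0.01535195, -0.01586684,  0.01685312]), 'grasp_force': 0.0, 'width': 0.09275365480741418}
scene {'fx': 457.0177767431811, 'fy': 457.0177767431811, 'cx': 321.1938081202913, 'cy': 242.90139518041428, 'extrinsics': array([[ 0.74444943,  0.66728871,  0.02282158, -0.41788053],
       [ 0.4332615 , -0.45678937, -0.77693497, -0.11309845],
       [-0.50801528,  0.5882765 , -0.62916709
[... 208 characters left out ...]
[[ 0.04636943, -0.99892183,  0.00224925, -0.00538686],
       [-0.97340871, -0.04569056, -0.22447239,  0.55942747],
       [ 0.22433314,  0.00821922, -0.97447785,  1.00253791],
       [ 0.        ,  0.        ,  0.        ,  1.        ]])}
wrist {'fx': 349.3073550502604, 'fy': 349.3073550502604, 'cx': 317.749206274443, 'cy': 244.90121344351715, 'hand_eye': array([[ 2.61000352e-04, -9.58300446e-01, -2.85762465e-01,
         8.09961475e-02],
       [ 9.99999447e-01,  5.41249642e-04, -9.01726428e-04,
         2.21026003e-04],
       [ 1.01879367e-03, -2.85762071e-01,  9.58300058e-01,
        -8.17804823e-02],
       [ 0.00000000e+00,  0.00000000e+00,  0.00000000e+00,
         1.00000000e+00]])}
```
View pics/top0.png

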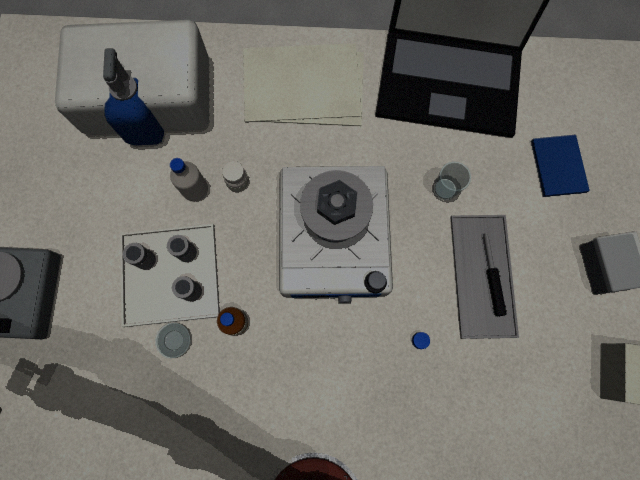

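View pics/scene0.png

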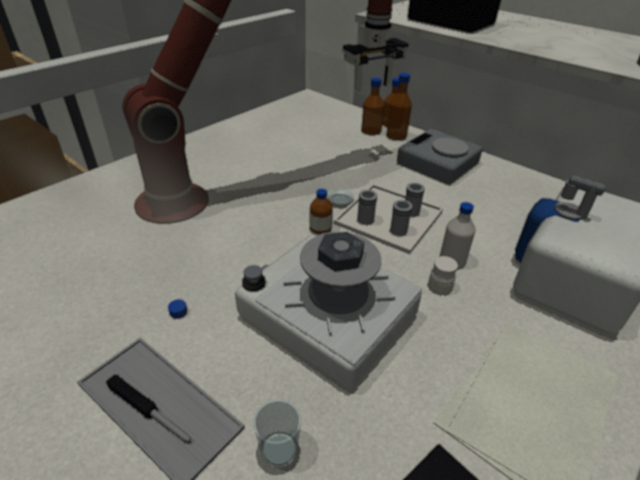

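Top view: three jars at about (135,251), (178,243), (185,287). Shaker column top (338,200), plunger (376,281), bar handle (492,270)→(501,314), shank tip (485,235). The scene view agrees: jars at (415,187), (368,194), (402,205), with the amber bottle beside the tray.

Create h.py:
```python
import numpy as np, cv2
from scipy.spatial.transform import Rotation as R
from plant import robot
def cam(n):
    p=robot.camera_params(n); K=np.array([[p['fx'],0,p['cx']],[0,p['fy'],p['cy']],[0,0,1]])
    if n!='wrist': E=p['extrinsics']
    else:
        s=robot.sense(); T=np.eye(4); T[:3,:3]=R.from_rotvec(s['tcp_rot']).as_matrix(); T[:3,3]=s['tool_pos']
        E=np.linalg.inv(T@p['hand_eye'])
    return K,E
def ray(C,uv):
    K,E=C; d=E[:3,:3].T@np.linalg.inv(K)@np.r_[uv,1.]; return -E[:3,:3].T@E[:3,3], d/np.linalg.norm(d)
def onz(C,uv,z):
    o,d=ray(C,uv); return o+d*(z-o[2])/d[2]
def tri(Cs,uvs):
    A=np.zeros((3,3));b=np.zeros(3);rs=[ray(C,u) for C,u in zip(Cs,uvs)]
    for o,d in rs: P=np.eye(3)-np.outer(d,d);A+=P;b+=P@o
    x=np.linalg.solve(A,b); return x,max(np.linalg.norm(np.cross(x-o,d)) for o,d in rs)
def proj(C,X):
    K,E=C; q=K@(E[:3,:3]@np.asarray(X)+E[:3,3]); return q[:2]/q[2]
def snap(n,f):
    C=cam(n); im=robot.read_camera(n); cv2.imwrite(f'pics/{f}.png',im); np.savez(f'pics/{f}.npz',K=C[0],E=C[1]); return C,im
def load(f):
    d=np.load(f'pics/{f}.npz'); return (d['K'],d['E']),cv2.imread(f'pics/{f}.png')
```

Run:
```python
from h import *
np.set_printoptions(precision=4,suppress=True)
T=cam('top')
S=cam('scene')
for n,uv,z in [('jarA',(135,251),.085),('jarB',(178,243),.085),('jarC',(185,285),.085),('col',(338,200),.205),('plung',(376,280),.116),('hand0',(491,268),.016),('hand1',(501,314),.016),('tip',(485,235),.011),
 ('t1',(123,236),.014),('t2',(213,226),.014),('t3',(218,317),.014),('t4',(124,325),.014),('h1',(282,167),.08),('h2',(386,167),.08),('tt1',(451,216),.01),('tt2',(505,216),.01),('tt3',(517,337),.01),('tt4',(460,338),.01),
 ('amber',(228,318),.115),('wash',(178,164),.16),('salt',(233,168),.07),('cap',(421,340),.022),('beaker',(456,176),.09),('dish',(174,340),.016)]: print(n,onz(T,uv,z))
print(tri([T,S],[(338,200),(342,245)]),tri([T,S],[(376,280),(253,271)]))
print(tri([T,S],[(135,250),(415,187)]),tri([T,S],[(178,242),(402,204)]),tri([T,S],[(185,285),(368,194)]))
```

```text
jarA [0.519  0.4162 0.085 ]
jarB [0.5414 0.3239 0.085 ]
jarC [0.4493 0.2984 0.085 ]
col [ 0.6176 -0.0208  0.205 ]
plung [ 0.4746 -0.1102  0.116 ]
hand0 [ 0.531  -0.3899  0.016 ]
hand1 [ 0.4254 -0.4088  0.016 ]
tip [ 0.6112 -0.3804  0.011 ]
t1 [0.5677 0.4775 0.014 ]
t2 [0.6021 0.2671 0.014 ]
t3 [0.3888 0.2354 0.014 ]
t4 [0.3609 0.4466 0.014 ]
h1 [0.7327 0.1063 0.08  ]
h2 [ 0.744 -0.133  0.08 ]
tt1 [ 0.6548 -0.3007  0.01  ]
tt2 [ 0.6609 -0.4304  0.01  ]
tt3 [ 0.3758 -0.4452  0.01  ]
tt4 [ 0.3675 -0.3159  0.01  ]
amber [0.3813 0.1938 0.115 ]
wash [0.6967 0.3201 0.16  ]
salt [0.7288 0.2208 0.07  ]
cap [ 0.3586 -0.2249  0.022 ]
beaker [ 0.7256 -0.2908  0.09  ]
dish [0.333 0.329 0.016]
(array([ 0.6192, -0.0191,  0.2056]), np.float64(0.0023284856945571656)) (array([ 0.4756, -0.1099,  0.1132]), np.float64(0.0008351415092552964))
(array([0.5194, 0.4136, 0.0898]), np.float64(0.0012207610151707417)) (array([0.5411, 0.321 , 0.0918]), np.float64(0.0014459820282943514)) (array([0.4497, 0.2981, 0.0898]), np.float64(0.0014090406820696962))
```

Run:
```python
import cv2
im=cv2.imread('pics/top0.png')
cv2.imwrite('pics/c1.png',cv2.resize(im[155:305,110:400],None,fx=2.7,fy=2.7,interpolation=cv2.INTER_CUBIC))
```

```text
(no output)
```

View pics/c1.png

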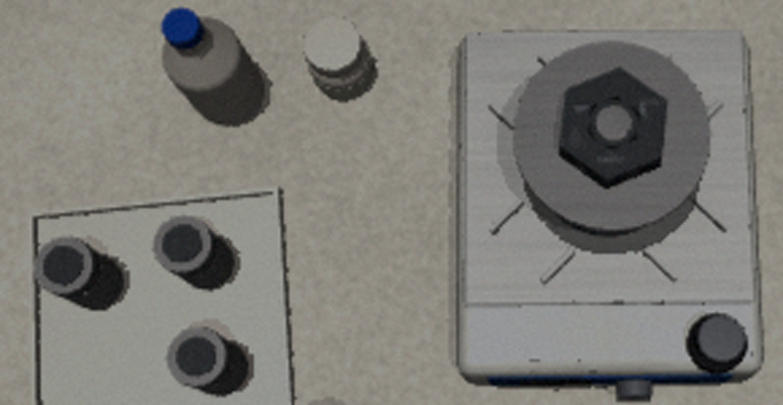

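Jar tops, column and plunger measure at sensible heights (jars about 0.087, column 0.2056, plunger 0.113), and the shaker yaw is about 2.7°. Next I level the tool and look over the jars with the wrist camera.

```bash
cat >> h.py <<'E'
def go(x,y,z,phi=None):
    """report what to type: tool tilt fix / yaw (rz) first, then the tool-axis shift from the yawed pose to target TCP"""
    s=robot.sense(); M=R.from_rotvec(s['tcp_rot']).as_matrix(); p=s['tool_pos']
    ph=np.arctan2(M[1,0],M[0,0]) if phi is None else np.radians(phi)
    c,sn=np.cos(ph),np.sin(ph); G=np.array([[c,sn,0],[sn,-c,0],[0,0,-1]])
    rv=R.from_matrix(M.T@G).as_rotvec(); d=G.T@(np.array([x,y,z])-p)
    print('phi now %.1f'%np.degrees(np.arctan2(M[1,0],M[0,0])),'rot',rv.round(4),'n>=%.1f'%(np.linalg.norm(rv)/.188),'shift',d.round(4),'n>=%.1f'%(np.linalg.norm(d)/.0625),'from',p.round(4))
E
python3 -c "
from h import *
go(.5,.345,.31,137.7)"
```

```text
phi now 161.4 rot [-1.900e-03  4.000e-04  4.135e-01] n>=2.2 shift [-0.3986 -0.0032 -0.0081] n>=6.4 from [0.2073 0.6156 0.3019]
```

Careful with the scale: shifts go in units of 20 mm and turns go in units of 0.1 rad. That gives: -0.057 m is -2.85, -0.001 m is -0.05, 0.138 rad is 1.38.

```bash
echo '0,0,0,-0.006,0,1.38;0,0,0,-0.006,0,1.38;0,0,0,-0.007,0,1.38;-2.85,0,-0.05,0,0,0;-2.85,0,-0.05,0,0,0;-2.85,0,-0.05,0,0,0;-2.85,0,-0.05,0,0,0;-2.85,-0.05,-0.05,0,0,0;-2.85,-0.05,-0.05,0,0,0;-2.85,-0.05,-0.05,0,0,0;0,0,0,0,0,0;0,0,0,0,0,0' > next.json && python3 steer.py next.json 0.093
python3 - <<'E'
from h import *
C,im=snap('wrist','w1')
for X in [(.519,.415,.087),(.541,.322,.087),(.4495,.298,.087)]: print(proj(C,X))
E
```

```text
time: 1.65
tool_pos: [0.4998, 0.3456, 0.3092]
tcp_rot: [-1.133, -2.929, -0.003]
contact_force: [-1.0, 0.4, 0.3]
width: 0.0932
grasp_force: 0.0
[391.69256026 198.9218589 ]
[329.09877989 282.65954658]
[241.10689881 229.31706159]
```

View pics/w1.png

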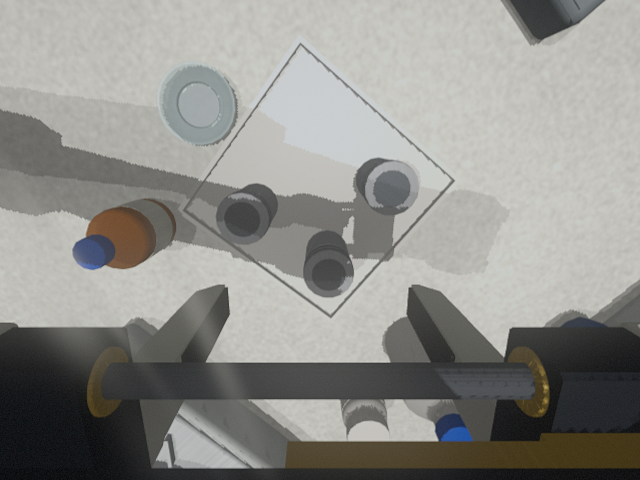

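The wrist view shows jar tops near A (391,187), B (329,271), C (243,215), about 12 rows above my predictions. I'll compare with the tray corners at (455,180), (331,316), (186,209), (300,43).

Run:
```python
from h import *
np.set_printoptions(precision=4,suppress=True)
C,im=load('w1')
for X,u in [((0.5677,0.4775,.014),(455,180)),((.6021,.2671,.014),(331,316)),((.3888,.2354,.014),(186,209)),((.3609,.4466,.014),(300,43))]: print(proj(C,X),u,onz(C,u,.014)-X)
for X,u in [((.519,.415,.085),(391,187)),((.541,.322,.085),(329,271)),((.4495,.298,.085),(243,215))]: print(proj(C,X),u,onz(C,u,.085)-X)
print(C[1], robot.sense()['tool_pos'],robot.sense()['tcp_rot'])
```

```text
[452.0318 182.4898] (455, 180) [-0.      0.0039  0.    ]
[326.9975 322.3934] (331, 316) [-0.0031  0.0093  0.    ]
[175.3156 210.7473] (186, 209) [0.0066 0.0101 0.    ]
[298.5935  43.776 ] (300, 43) [0.0004 0.0015 0.    ]
[391.2305 198.5621] (391, 187) [-0.008   0.0062  0.    ]
[329.0323 281.8371] (329, 271) [-0.0082  0.0072  0.    ]
[241.573  228.7811] (243, 215) [-0.008  0.01   0.   ]
[[ 0.673   0.7396  0.0002 -0.5916]
 [ 0.709  -0.6453  0.2844 -0.1651]
 [ 0.2105 -0.1913 -0.9587  0.3588]
 [ 0.      0.      0.      1.    ]] [0.4991 0.3465 0.3092] [-1.1302 -2.9296 -0.0031]
```

Run:
```python
from h import *
np.set_printoptions(precision=4,suppress=True)
def ringfit(im,u,r,f=4):
    x,y=map(int,u); c=cv2.resize(cv2.cvtColor(im[y-r:y+r,x-r:x+r],cv2.COLOR_BGR2GRAY),None,fx=f,fy=f,interpolation=cv2.INTER_CUBIC)
    return c,(x-r,y-r)
T,it=load('w1')[0],None
tiles=[]
for n,us,r,f in [('top0',[(135,252),(178,245),(183,287)],20,10),('w1',[(391,187),(329,271),(243,215)],36,5)]:
    im=cv2.imread(f'pics/{n}.png'); row=[]
    for u in us:
        c,o=ringfit(im,u,r,f); c=cv2.normalize(c,None,0,255,cv2.NORM_MINMAX); c=cv2.resize(c,(264,264))
        row.append(c); print(n,o,264/(2*r))
    tiles.append(np.hstack(row))
cv2.imwrite('pics/j.png',np.vstack(tiles))
```

```text
top0 (115, 232) 6.6
top0 (158, 225) 6.6
top0 (163, 267) 6.6
w1 (355, 151) 3.6666666666666665
w1 (293, 235) 3.6666666666666665
w1 (207, 179) 3.6666666666666665
```

View pics/j.png

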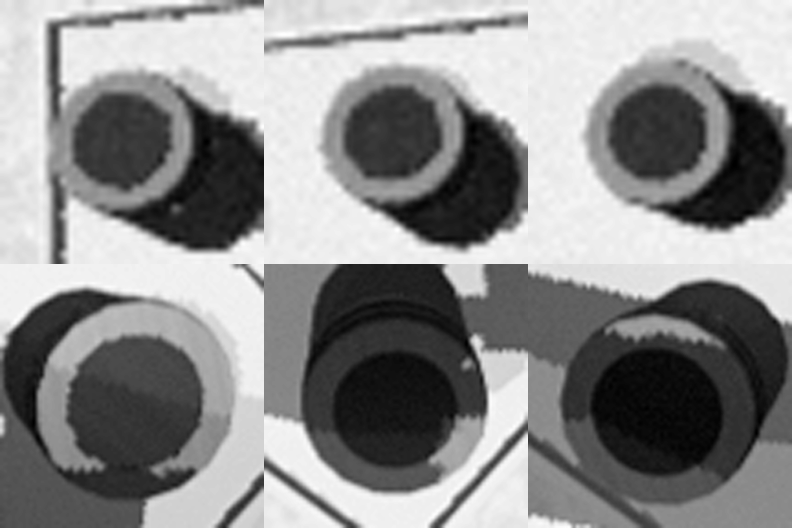

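Magnified rims give centres, top view: A (133.3,253.2), B (177.4,245.2), C (182.5,287.0); wrist view: A (392.1,188.1), B (328.5,273.5), C (242.5,218.8).

Run:
```python
from h import *
np.set_printoptions(precision=4,suppress=True)
C,_=load('w1');T=cam('top')
for a,b in [((133.3,253.2),(392.1,188.1)),((177.4,245.2),(328.5,273.5)),((182.5,287),(242.5,218.8))]:
    print(tri([T,C],[a,b]),onz(T,a,.085),onz(C,b,.085))
go(0.59,-0.02,.36,137.7)
go(0.5,-0.02,.36,137.7)
```

```text
(array([0.5147, 0.4219, 0.078 ]), np.float64(0.0006085008449968803)) [0.5139 0.4192 0.085 ] [0.5124 0.4213 0.085 ]
(array([0.5368, 0.3261, 0.0798]), np.float64(0.0007333286351062578)) [0.5364 0.3246 0.085 ] [0.5344 0.3272 0.085 ]
(array([0.4444, 0.3042, 0.0822]), np.float64(0.0006977219144496442)) [0.4447 0.3033 0.085 ] [0.4436 0.3052 0.085 ]
phi now 137.8 rot [ 0.0013 -0.0022  0.0019] n>=0.0 shift [-0.3139 -0.2099 -0.0508] n>=6.1 from [0.4991 0.3465 0.3092]
phi now 137.8 rot [ 0.0013 -0.0022  0.0019] n>=0.0 shift [-0.2473 -0.2705 -0.0508] n>=5.9 from [0.4991 0.3465 0.3092]
```

```bash
echo '-2.15,-1.5,-0.6,0,0,0;-2.15,-1.5,-0.6,0,0,0;-2.15,-1.5,-0.6,0,0,0;-2.15,-1.5,-0.6,0,0,0;-2.15,-1.5,-0.6,0,0,0;-2.15,-1.5,-0.6,0,0,0;-2.15,-1.5,-0.6,0,0,0;0,0,0,0,0,0;0,0,0,0,0,0' > next.json && python3 steer.py next.json
python3 -c "
from h import *
snap('wrist','w2');print(robot.sense()['tool_pos'])"
echo '2,-1.5,0,0,0,0;2,-1.5,0,0,0,0;0,0,0,0,0,0;0,0,0,0,0,0' > next.json && python3 steer.py next.json
python3 - <<'E'
from h import *
snap('wrist','w3');print(robot.sense()['tool_pos'])
a=cv2.imread('pics/w2.png');b=cv2.imread('pics/w3.png')
cv2.imwrite('pics/w23.png',np.vstack([a[:300,60:],b[:300,60:]]))
E
```

```text
time: 2.82
tool_pos: [0.5811, -0.0103, 0.3927]
tcp_rot: [-1.128, -2.931, -0.005]
contact_force: [-0.3, 0.8, -0.2]
width: 0.093
grasp_force: 0.0
[ 0.58106797 -0.00970844  0.39257017]
time: 3.38
tool_pos: [0.4824, -0.0017, 0.3934]
tcp_rot: [1.128, 2.93, 0.005]
contact_force: [0.8, 0.2, 0.3]
width: 0.0929
grasp_force: 0.0
[ 0.48285808 -0.0021237   0.39327516]
```

View pics/w23.png

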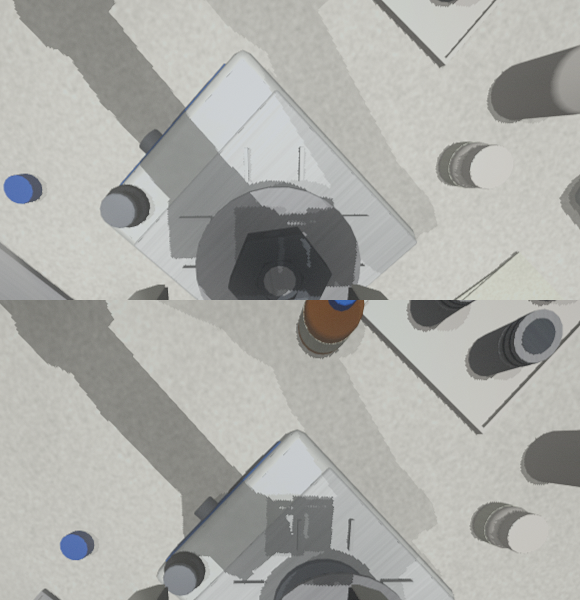

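w2 shows the column top at (341,281) and the plunger near (178,211); w3 misses the nut. I'll take another view with the nut higher in the picture.

```bash
echo '-2.5,0.8,0,0,0,0;-2.5,0.8,0,0,0,0;-2.5,0.85,0,0,0,0;0,0,0,0,0,0;0,0,0,0,0,0' > next.json && python3 steer.py next.json
python3 - <<'E'
from h import *
C,b=snap('wrist','w4');print(robot.sense()['tool_pos'])
a=cv2.imread('pics/w2.png')
C2=load('w2')[0]
print(proj(C2,(.617,-.02,.205)),proj(C,(.617,-.02,.205)),proj(C2,(.475,-.11,.116)),proj(C,(.475,-.11,.116)))
cv2.imwrite('pics/w4v.png',cv2.resize(b[60:360,120:520],None,fx=2,fy=2))
E
```

```text
time: 4.05
tool_pos: [0.6261, -0.0676, 0.3922]
tcp_rot: [-1.133, -2.929, -0.003]
contact_force: [0.1, 0.7, 0.6]
width: 0.0926
grasp_force: 0.0
[ 0.62558003 -0.06728315  0.39288662]
[337.9941479  284.10476657] [355.79492399 198.12170497] [178.0528067  210.58894825] [182.42277124 138.6897143 ]
```

View pics/w4v.png

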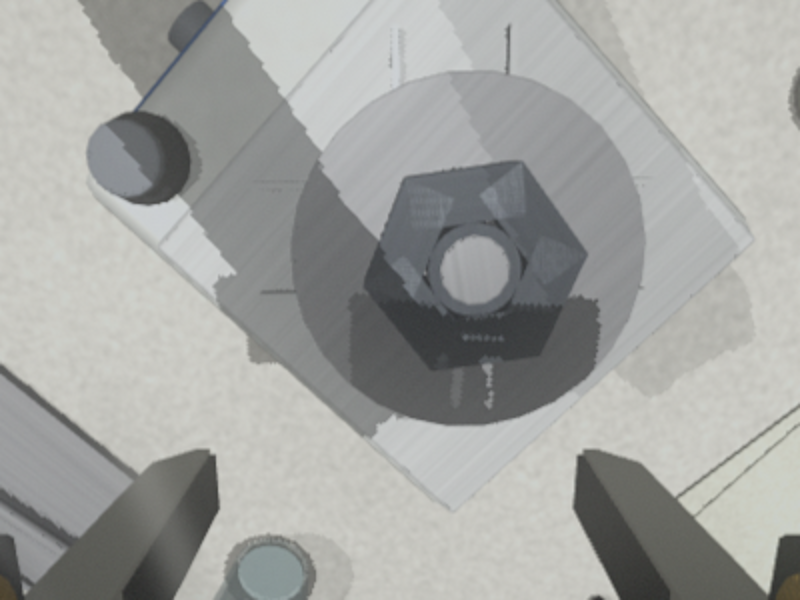

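w4 shows the column top at (358,195), plate ellipse centre (354,184), plunger top (183.5,138), rear housing corners (496,179) and (345,314). The hex-nut top corners are at about (381,140), (322,149), (302,200), (336,245), (390,237), (413,187).

Run:
```python
from h import *
np.set_printoptions(precision=4,suppress=True)
C2,C4,T=load('w2')[0],load('w4')[0],cam('top')
c,e=tri([C2,C4],[(341,281),(358,195)]);print('col',c,e,tri([C2,C4,T],[(341,281),(358,195),(337.5,200.5)]),onz(C4,(358,195),.205),onz(C2,(341,281),.205))
print('plung',tri([C2,C4],[(177.5,209.5),(183.5,138)]),onz(C4,(183.5,138),.116))
p=onz(C4,(354,183.7),.176);print('plate',p)
print('plate edges',onz(C4,(265.5,184),.177)-p,onz(C4,(442.5,184),.177)-p)
a,b=onz(C4,(496,179),.08),onz(C4,(345,314),.08);print(a,b,np.linalg.norm(a-b),'yaw',np.degrees(np.arctan2(*(a-b)[[1,0]]))-90, 'mid',(a+b)/2)
for z in(.2,.204):
    H=np.array([onz(C4,np.array(q)/2+[120,60],z) for q in [(522,160),(405,178),(365,283),(433,370),(540,355),(587,255)]]);h=H-H.mean(0)
    ang=np.degrees(np.arctan2(h[:,1],h[:,0]));print(z,H.mean(0),np.hypot(h[:,0],h[:,1]),ang%60)
# ribs at z .095 (px in crop)
for q in [((508,28),(507,72)),((395,28),(396,82)),((262,292),(296,292)),((252,182),(304,181))]:
    print('rib',[onz(C4,np.array(u)/2+[120,60],.095)[:2] for u in q])
```

```text
col [ 0.617  -0.017   0.2031] 0.00037216799187511466 (array([ 0.6181, -0.0183,  0.1994]), np.float64(0.001782858247977515)) [ 0.6163 -0.0172  0.205 ] [ 0.6166 -0.0163  0.205 ]
plung (array([ 0.4743, -0.1096,  0.1146]), np.float64(0.0007703400431382565)) [ 0.4753 -0.1087  0.116 ]
plate [ 0.6122 -0.0139  0.176 ]
plate edges [-0.0502 -0.0554  0.001 ] [0.0503 0.0551 0.001 ]
[0.7296 0.1065 0.08  ] [ 0.7422 -0.1274  0.08  ] 0.23432104227356151 yaw 3.097916407984087 mid [ 0.7359 -0.0105  0.08  ]
0.2 [ 0.6169 -0.0173  0.2   ] [0.0442 0.0444 0.0437 0.0442 0.0443 0.0438] [56.2239 56.4363 54.7828 56.5326 55.9772 55.1196]
0.204 [ 0.6161 -0.0172  0.204 ] [0.0436 0.0437 0.0431 0.0435 0.0437 0.0431] [56.2239 56.4363 54.7828 56.5326 55.9772 55.1196]
rib [array([0.5563, 0.0706]), array([0.5715, 0.0574])]
rib [array([0.5187, 0.0293]), array([0.5374, 0.013 ])]
rib [array([ 0.5672, -0.1133]), array([ 0.5797, -0.0995])]
rib [array([ 0.5227, -0.0756]), array([ 0.5407, -0.0551])]
```

Column axis is (0.616,-0.0175), confirmed by the ribs (spacing 56 mm, outer ends at r 104–106 mm) and the hex size (44 mm circumradius). Shaker yaw is 3.1° and the nut holes lie at 26° mod 60. Next is jar C for seat 2.

```bash
python3 -c "
from h import *
go(.441,.307,.25,138.1)"
```

```text
phi now 137.7 rot [ 0.0019 -0.0013 -0.0062] n>=0.0 shift [0.3873 0.1553 0.1429] n>=7.1 from [ 0.6256 -0.0673  0.3929]
```

```bash
echo '0,0,0,0.019,-0.013,-0.062;2.42,0.97,0.895,0,0,0;2.42,0.97,0.895,0,0,0;2.42,0.97,0.895,0,0,0;2.42,0.97,0.895,0,0,0;2.42,0.97,0.895,0,0,0;2.42,0.97,0.895,0,0,0;2.42,0.97,0.895,0,0,0;2.42,0.97,0.895,0,0,0;0,0,0,0,0,0;0,0,0,0,0,0' > next.json && python3 steer.py next.json 0.093
python3 - <<'E'
from h import *
go(.441,.307,.13,138.1)
C,b=snap('wrist','w5'); print(proj(C,(.444,.3043,.085)))
cv2.imwrite('pics/w5v.png',b[:400])
E
```

```text
time: 5.48
tool_pos: [0.4418, 0.3056, 0.2503]
tcp_rot: [1.124, 2.931, 0.0]
contact_force: [-0.0, -0.1, 0.4]
width: 0.0931
grasp_force: 0.0
phi now 138.1 rot [ 0.0008  0.002  -0.0008] n>=0.0 shift [0.0015 0.0005 0.1203] n>=1.9 from [0.4418 0.3056 0.2503]
[318.97055052 256.94476781]
```

View pics/w5v.png

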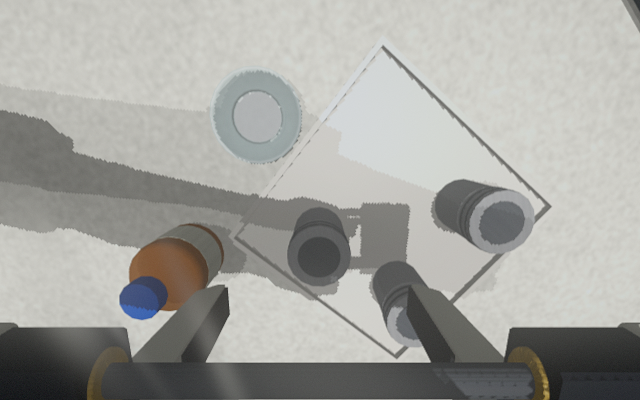

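Jar C's top is at (319,257), exactly where predicted, and both fingers have clearance. Descending to grip.

Scaled: 0.04 m is 2, 0.0015 m is 0.075, 0.002 rad is 0.02.

```bash
echo '0.075,0,2,0.008,0.02,0;0,0,2,0,0,0;0,0,2,0,0,0;0,0,0,0,0,0' > next.json && python3 steer.py next.json 0.093
echo '0,0,0,0,0,0;0,0,0,0,0,0;0,0,0,0,0,0;0,0,0,0,0,0;0,0,0,0,0,0' > next.json && python3 steer.py next.json 0.03 30
echo '0,0,-2.5,0,0,0;0,0,-2.5,0,0,0;0,0,-2.5,0,0,0;0,0,-1.5,0,0,0;0,0,0,0,0,0' > next.json && python3 steer.py next.json
python3 - <<'E'
from h import *
c=np.array([.616,-.0175]); a=np.radians(138.1); u=np.array([np.cos(a),np.sin(a)])
go(*(c+u*.130),.31,138.1)
E
```

```text
time: 6.02
tool_pos: [0.4404, 0.3045, 0.1279]
tcp_rot: [-1.129, -2.928, 0.009]
contact_force: [-0.6, 0.2, 0.9]
width: 0.0929
grasp_force: 0.0
time: 6.65
tool_pos: [0.4407, 0.3072, 0.1298]
tcp_rot: [-1.125, -2.933, -0.001]
contact_force: [0.5, -0.0, -2.1]
width: 0.0476
grasp_force: 21.8
time: 7.28
tool_pos: [0.4413, 0.3073, 0.311]
tcp_rot: [1.125, 2.932, 0.005]
contact_force: [-0.5, 0.2, -2.5]
width: 0.0475
grasp_force: 30.0
phi now 138.0 rot [ 0.0033 -0.0003 -0.0012] n>=0.0 shift [-0.2169 -0.1251  0.001 ] n>=4.0 from [0.4413 0.3073 0.311 ]
```

Scaled: -0.0434 m is -2.17, -0.025 m is -1.25, 0.003 rad is 0.03.

```bash
echo '-2.17,-1.25,0,0.03,0,-0.01;-2.17,-1.25,0,0,0,0;-2.17,-1.25,0,0,0,0;-2.17,-1.25,0,0,0,0;-2.17,-1.25,0,0,0,0;0,0,0,0,0,0;0,0,0,0,0,0' > next.json && python3 steer.py next.json
python3 - <<'E'
from h import *
c=np.array([.616,-.0175]); a=np.radians(138.1); u=np.array([np.cos(a),np.sin(a)])
go(*(c+u*.130),.213,138.1)
E
```

```text
time: 8.15
tool_pos: [0.5176, 0.0695, 0.3076]
tcp_rot: [-1.121, -2.927, 0.007]
contact_force: [0.2, -0.1, -2.5]
width: 0.0473
grasp_force: 30.0
phi now 138.1 rot [-0.0068 -0.0047 -0.0002] n>=0.0 shift [-0.0013  0.0009  0.0946] n>=1.5 from [0.5176 0.0695 0.3076]
```

```bash
echo '-0.05,0.05,2,0,0,0;0,0,2,0,0,0;0,0,0.725,0,0,0;0,0,0,0,0,0;0,0,0,0,0,0' > next.json && python3 steer.py next.json
python3 - <<'E'
from h import *
c=np.array([.616,-.0175]); a=np.radians(138.1); u=np.array([np.cos(a),np.sin(a)])
go(*(c+u*.0885),.212,138.1)
C,b=snap('wrist','w6');T,t=snap('top','t6')
cv2.imwrite('pics/v6.png',np.vstack([b[120:400,80:560],cv2.resize(t[160:310,260:420],(480,450))[:310]]))
E
```

```text
time: 8.78
tool_pos: [0.5207, 0.0694, 0.2164]
tcp_rot: [-1.123, -2.934, 0.003]
contact_force: [0.1, -0.2, -2.0]
width: 0.0472
grasp_force: 30.0
phi now 138.1 rot [-0.0016  0.0006  0.0004] n>=0.0 shift [-0.0404 -0.001   0.0044] n>=0.7 from [0.5207 0.0694 0.2164]
```

View pics/v6.png

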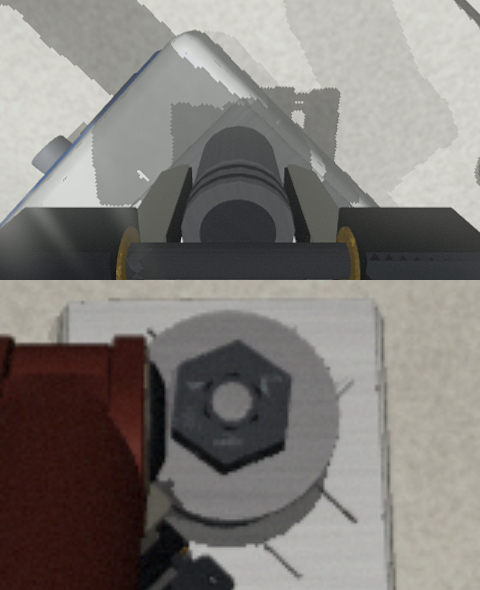

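The jar hangs upright in front of seat 2, clear of the plate. Sliding it in slowly.

Careful with the scale: shifts go in units of 20 mm and turns go in units of 0.1 rad. That gives: -0.01 m is -0.5, -0.008 m is -0.4.

```bash
echo '-0.5,-0.05,0.2,0,0,0;-0.4,0,0,0,0,0;-0.4,0,0,0,0,0;-0.25,0,0,0,0,0;-0.2,0,0,0,0,0;-0.15,0,0,0,0,0;0,0,0,0,0,0' > next.json && python3 steer.py next.json
echo '-0.05,0,0.05,0,0,0;-0.05,0,0.05,0,0,0;0,0,0,0,0,0;0,0,0,0,0,0' > next.json && python3 steer.py next.json
python3 - <<'E'
from h import *
c=np.array([.616,-.0175]); a=np.radians(138.1); u=np.array([np.cos(a),np.sin(a)])
go(*(c+u*.0885),.210,138.1)
E
```

```text
time: 9.75
tool_pos: [0.5475, 0.0426, 0.2111]
tcp_rot: [-1.123, -2.931, 0.005]
contact_force: [0.2, -0.6, -3.2]
width: 0.0478
grasp_force: 30.0
time: 10.25
tool_pos: [0.5484, 0.0419, 0.2098]
tcp_rot: [-1.122, -2.931, 0.004]
contact_force: [-4.7, 1.0, 6.0]
width: 0.0479
grasp_force: 30.0
phi now 138.1 rot [-0.0039 -0.0024  0.0002] n>=0.0 shift [-0.0015  0.0009 -0.0002] n>=0.0 from [0.5484 0.0419 0.2098]
```

```bash
echo '-0.075,0,-0.025,0,0,0;-0.075,0,0,0,0,0;0,0,0,0,0,0' > next.json && python3 steer.py next.json
python3 - <<'E'
from h import *
c=np.array([.616,-.0175]); s=robot.sense();d=s['tool_pos'][:2]-c;print(np.hypot(*d),np.degrees(np.arctan2(d[1],d[0])))
E
```

```text
time: 10.62
tool_pos: [0.551, 0.04, 0.2098]
tcp_rot: [-1.122, -2.931, 0.004]
contact_force: [-3.1, 2.3, 4.5]
width: 0.0475
grasp_force: 30.0
0.08674473694406298 138.5072118496411
```

```bash
echo '-0.075,0,0,0,0,0;-0.075,0,0,0,0,0;0,0,0,0,0,0' > next.json && python3 steer.py next.json; python3 -c "
from h import *
c=np.array([.616,-.0175]); s=robot.sense();d=s['tool_pos'][:2]-c;print(np.hypot(*d),np.degrees(np.arctan2(d[1],d[0])))"
```

```text
time: 11.0
tool_pos: [0.5517, 0.0396, 0.2099]
tcp_rot: [-1.119, -2.927, 0.003]
contact_force: [-7.3, 5.0, 9.5]
width: 0.0481
grasp_force: 30.0
0.08598813845954233 138.4263075679863
```

Force rises without further motion, so the jar is against the hub. Ease off, release, back out and look.

Scaled: 0.002 m is 0.1.

```bash
echo '0.1,0,0,0,0,0;0,0,0,0,0,0' > next.json && python3 steer.py next.json
echo '0,0,0,0,0,0;0,0,0,0,0,0;0,0,0,0,0,0;0,0,0,0,0,0' > next.json && python3 steer.py next.json 0.075
echo '1.5,0,-1,0,0,0;1.5,0,-2.5,0,0,0;1,0,-3,0,0,0;1,0,0,0,0,0;0,0,0,0,0,0;0,0,0,0,0,0' > next.json && python3 steer.py next.json 0.093
python3 - <<'E'
from h import *
b=np.array([.5355,.326]); a=np.radians(48.1); u=np.array([np.cos(a),np.sin(a)])
go(*(b+.004*u),.22,48.1)
C,im=snap('wrist','w7');cv2.imwrite('pics/v7.png',im[60:420])
E
```

```text
time: 11.25
tool_pos: [0.5512, 0.0398, 0.2098]
tcp_rot: [-1.121, -2.93, 0.004]
contact_force: [-4.8, 3.5, 6.6]
width: 0.0478
grasp_force: 30.0
time: 11.75
tool_pos: [0.5521, 0.0384, 0.2095]
tcp_rot: [-1.123, -2.932, 0.006]
contact_force: [-0.5, 0.5, 0.1]
width: 0.0743
grasp_force: 0.0
time: 12.5
tool_pos: [0.4783, 0.1048, 0.3383]
tcp_rot: [-1.124, -2.931, 0.007]
contact_force: [0.2, -0.4, -1.4]
width: 0.0929
grasp_force: 0.0
phi now 138.0 rot [-0.005   0.0034  1.5696] n>=8.3 shift [ 0.2069 -0.1051  0.1183] n>=4.2 from [0.4783 0.1048 0.3383]
```

View pics/v7.png

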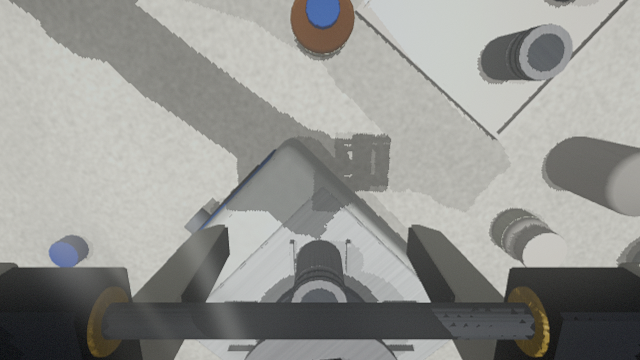

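The jar stands centred between its ribs with its inner part under the plate. Now jar B for seat 1.

Scaled: 0.0414 m is 2.07, 0.0237 m is 1.185, 0.1744 rad is 1.744.

```bash
echo '0,0,0,-0.05,0.03,1.744;0,0,0,0,0,1.744;0,0,0,0,0,1.744;0,0,0,0,0,1.744;0,0,0,0,0,1.744;0,0,0,0,0,1.744;0,0,0,0,0,1.744;0,0,0,0,0,1.744;0,0,0,0,0,1.744;2.07,-1.05,1.185,0,0,0;2.07,-1.05,1.185,0,0,0;2.07,-1.05,1.185,0,0,0;2.07,-1.05,1.185,0,0,0;2.07,-1.05,1.185,0,0,0;0,0,0,0,0,0;0,0,0,0,0,0' > next.json && python3 steer.py next.json 0.093
python3 - <<'E'
from h import *
b=np.array([.5355,.326]); a=np.radians(48.1); u=np.array([np.cos(a),np.sin(a)])
go(*(b+.004*u),.13,48.1)
E
```

```text
time: 14.55
tool_pos: [0.5385, 0.3285, 0.2204]
tcp_rot: [-2.868, -1.279, 0.003]
contact_force: [0.4, -0.5, 0.9]
width: 0.0931
grasp_force: 0.0
phi now 48.1 rot [-0.002   0.0009 -0.0008] n>=0.0 shift [ 0.0001 -0.0005  0.0904] n>=1.4 from [0.5385 0.3285 0.2204]
```

Scaled: 0.03 m is 1.5.

```bash
echo '0,0,1.5,0,0,0;0,0,1.5,0,0,0;0,0,1.5,0,0,0;0,0,0,0,0,0' > next.json && python3 steer.py next.json 0.093
echo '0,0,0,0,0,0;0,0,0,0,0,0;0,0,0,0,0,0;0,0,0,0,0,0;0,0,0,0,0,0' > next.json && python3 steer.py next.json 0.03 30
echo '0,0,-2.5,0,0,0;0,0,-2.5,0,0,0;0,0,-2.5,0,0,0;0,0,-2,0,0,0;0,0,0,0,0,0' > next.json && python3 steer.py next.json
python3 - <<'E'
from h import *
c=np.array([.616,-.0175]); a=np.radians(48.1); u=np.array([np.cos(a),np.sin(a)])
go(*(c+u*.130),.31,48.1)
E
```

```text
time: 15.05
tool_pos: [0.5371, 0.3279, 0.13]
tcp_rot: [-2.868, -1.276, 0.007]
contact_force: [0.2, 0.0, 0.3]
width: 0.0928
grasp_force: 0.0
time: 15.68
tool_pos: [0.5382, 0.3303, 0.1316]
tcp_rot: [-2.866, -1.28, -0.002]
contact_force: [0.2, 0.8, -1.9]
width: 0.0478
grasp_force: 20.9
time: 16.3
tool_pos: [0.5392, 0.3301, 0.3243]
tcp_rot: [-2.864, -1.28, -0.01]
contact_force: [1.1, 0.4, -3.2]
width: 0.0476
grasp_force: 30.0
phi now 48.1 rot [-0.0015 -0.0078  0.0008] n>=0.0 shift [-0.0774  0.2893  0.0143] n>=4.8 from [0.5392 0.3301 0.3243]
```

Scaled: 0.0482 m is 2.41, -0.0129 m is -0.645.

```bash
echo '-0.645,2.41,0.1,0,0,0;-0.645,2.41,0.1,0,0,0;-0.645,2.41,0.1,0,0,0;-0.645,2.41,0.1,0,0,0;-0.645,2.41,0.1,0,0,0;-0.645,2.41,0.1,0,0,0;0,0,0,0,0,0;0,0,0,0,0,0' > next.json && python3 steer.py next.json
python3 - <<'E'
from h import *
c=np.array([.616,-.0175]); a=np.radians(48.1); u=np.array([np.cos(a),np.sin(a)])
go(*(c+u*.130),.214,48.1)
E
```

```text
time: 17.3
tool_pos: [0.7009, 0.0801, 0.3053]
tcp_rot: [-2.862, -1.279, 0.006]
contact_force: [0.0, 0.5, -2.4]
width: 0.0476
grasp_force: 30.0
phi now 48.1 rot [-0.008   0.0008  0.0007] n>=0.0 shift [0.0007 0.002  0.0913] n>=1.5 from [0.7009 0.0801 0.3053]
```

Scaled: 0.04 m is 2, 0.0125 m is 0.625.

```bash
echo '0,0.05,2,0,0,0;0,0,2,0,0,0;0,0,0.625,0,0,0;0,0,0,0,0,0;0,0,0,0,0,0' > next.json && python3 steer.py next.json
python3 - <<'E'
from h import *
c=np.array([.616,-.0175]); a=np.radians(48.1); u=np.array([np.cos(a),np.sin(a)])
go(*(c+u*.0885),.213,48.1)
E
```

```text
time: 17.92
tool_pos: [0.7031, 0.0794, 0.2172]
tcp_rot: [-2.866, -1.282, -0.005]
contact_force: [0.7, -0.6, -1.9]
width: 0.0475
grasp_force: 30.0
phi now 48.2 rot [-0.0011 -0.0037  0.0017] n>=0.0 shift [-0.0418 -0.0002  0.0042] n>=0.7 from [0.7031 0.0794 0.2172]
```

```bash
echo '-0.5,0,0.2,0,0,0;-0.4,0,0,0,0,0;-0.4,0,0,0,0,0;-0.3,0,0,0,0,0;-0.2,0,0,0,0,0;-0.2,0,0,0,0,0;0,0,0,0,0,0' > next.json && python3 steer.py next.json
echo '-0.05,0,0.075,0,0,0;-0.05,0,0.05,0,0,0;0,0,0,0,0,0;0,0,0,0,0,0' > next.json && python3 steer.py next.json
python3 - <<'E'
from h import *
c=np.array([.616,-.0175]); s=robot.sense();d=s['tool_pos'][:2]-c;print(np.hypot(*d),np.degrees(np.arctan2(d[1],d[0])),s['tool_pos'])
E
```

```text
time: 18.8
tool_pos: [0.6755, 0.049, 0.2115]
tcp_rot: [-2.865, -1.28, 0.0]
contact_force: [-0.3, -0.1, -2.1]
width: 0.0474
grasp_force: 30.0
time: 19.3
tool_pos: [0.6753, 0.0489, 0.2114]
tcp_rot: [-2.864, -1.281, -0.006]
contact_force: [-1.5, 2.0, 5.4]
width: 0.0477
grasp_force: 30.0
0.08904124481679673 48.25589188528895 [0.6752841  0.04893597 0.21136518]
```

Scaled: -0.0015 m is -0.075, -0.001 m is -0.05.

```bash
echo '-0.075,0,-0.025,0,0,0;-0.075,0,0,0,0,0;-0.05,0,0,0,0,0;0,0,0,0,0,0' > next.json && python3 steer.py next.json
python3 -c "
from h import *
c=np.array([.616,-.0175]); s=robot.sense();d=s['tool_pos'][:2]-c;print(np.hypot(*d),np.degrees(np.arctan2(d[1],d[0])),s['tool_pos'])"
echo '-0.05,0,0,0,0,0;-0.05,0,0,0,0,0;0,0,0,0,0,0' > next.json && python3 steer.py next.json
python3 -c "
from h import *
c=np.array([.616,-.0175]); s=robot.sense();d=s['tool_pos'][:2]-c;print(np.hypot(*d),np.degrees(np.arctan2(d[1],d[0])),s['tool_pos'])"
```

```text
time: 19.8
tool_pos: [0.6739, 0.0472, 0.2115]
tcp_rot: [-2.863, -1.283, -0.013]
contact_force: [1.4, 4.2, 5.3]
width: 0.0474
grasp_force: 30.0
0.08685778415003294 48.1524341452856 [0.67394727 0.04720231 0.21152473]
time: 20.18
tool_pos: [0.6735, 0.0469, 0.2116]
tcp_rot: [-2.862, -1.284, -0.017]
contact_force: [4.1, 5.0, 3.6]
width: 0.0476
grasp_force: 30.0
0.0863395182904298 48.24930827123624 [0.67349268 0.04691354 0.21163929]
```

Hub contact again (6.4 N outward, no travel). Release, retreat, then on to jar A for seat 4.

```bash
echo '0.1,0,0,0,0,0;0,0,0,0,0,0' > next.json && python3 steer.py next.json
echo '0,0,0,0,0,0;0,0,0,0,0,0;0,0,0,0,0,0;0,0,0,0,0,0' > next.json && python3 steer.py next.json 0.075
echo '1.5,0,-1,0,0,0;1.5,0,-2.5,0,0,0;0.5,0,-3,0,0,0;0,0,-1,0,0,0;0,0,0,0,0,0' > next.json && python3 steer.py next.json 0.093
python3 - <<'E'
from h import *
b=np.array([.513,.4205]); a=np.radians(138.1); u=np.array([np.cos(a),np.sin(a)])
go(*(b-.004*u),.22,138.1)
snap('wrist','w8')
E
```

```text
time: 20.42
tool_pos: [0.6739, 0.0472, 0.2115]
tcp_rot: [-2.863, -1.283, -0.012]
contact_force: [2.8, 3.9, 5.7]
width: 0.0479
grasp_force: 30.0
time: 20.92
tool_pos: [0.6713, 0.0443, 0.209]
tcp_rot: [-2.865, -1.279, 0.002]
contact_force: [0.8, 0.7, 0.6]
width: 0.0746
grasp_force: 0.0
time: 21.55
tool_pos: [0.7191, 0.096, 0.3615]
tcp_rot: [-2.866, -1.281, -0.005]
contact_force: [0.8, -0.4, -0.2]
width: 0.0931
grasp_force: 0.0
phi now 48.2 rot [ 0.0026 -0.0035 -1.5699] n>=8.4 shift [0.3661 0.1039 0.1415] n>=6.5 from [0.7191 0.096  0.3615]
```

Scaled: 0.0523 m is 2.615, 0.0202 m is 1.01, -0.1744 rad is -1.744.

```bash
echo '0,0,0,0,0,-1.744;0,0,0,0,0,-1.744;0,0,0,0,0,-1.744;0,0,0,0,0,-1.744;0,0,0,0,0,-1.744;0,0,0,0,0,-1.744;0,0,0,0,0,-1.744;0,0,0,0,0,-1.744;0,0,0,0,0,-1.744;2.615,0.74,1.01,0,0,0;2.615,0.74,1.01,0,0,0;2.615,0.74,1.01,0,0,0;2.615,0.74,1.01,0,0,0;2.615,0.74,1.01,0,0,0;2.615,0.74,1.01,0,0,0;2.615,0.74,1.01,0,0,0;0,0,0,0,0,0;0,0,0,0,0,0' > next.json && python3 steer.py next.json 0.093
python3 - <<'E'
from h import *
b=np.array([.513,.4205]); a=np.radians(138.1); u=np.array([np.cos(a),np.sin(a)])
go(*(b-.004*u),.13,138.1)
E
```

```text
time: 23.85
tool_pos: [0.5148, 0.4173, 0.2179]
tcp_rot: [-1.123, -2.931, 0.002]
contact_force: [1.1, 0.3, 0.5]
width: 0.0931
grasp_force: 0.0
phi now 138.1 rot [-0.0023 -0.0028 -0.0004] n>=0.0 shift [-0.0006  0.0012  0.0879] n>=1.4 from [0.5148 0.4173 0.2179]
```

View pics/w8.png

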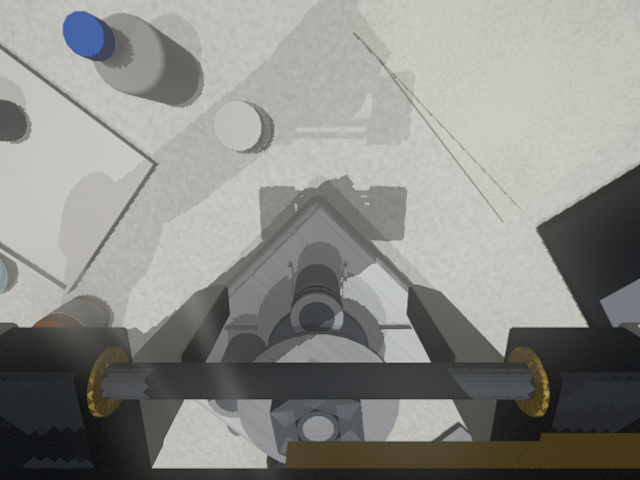

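Jar B is seated at (318,305) between its ribs, under the plate. Gripping jar A and carrying it high.

```bash
echo '0,0.05,1.5,0,0,0;0,0,1.5,0,0,0;0,0,1.4,0,0,0;0,0,0,0,0,0' > next.json && python3 steer.py next.json 0.093
echo '0,0,0,0,0,0;0,0,0,0,0,0;0,0,0,0,0,0;0,0,0,0,0,0;0,0,0,0,0,0' > next.json && python3 steer.py next.json 0.03 30
echo '0,0,-3,0,0,0;0,0,-3,0,0,0;0,0,-3,0,0,0;0,0,-3,0,0,0;0,0,0,0,0,0' > next.json && python3 steer.py next.json
python3 - <<'E'
from h import *
c=np.array([.616,-.0175]); a=np.radians(-41.9); u=np.array([np.cos(a),np.sin(a)])
go(*(c+u*.130),.37,138.1)
E
```

```text
time: 24.35
tool_pos: [0.516, 0.4162, 0.1293]
tcp_rot: [-1.127, -2.928, 0.005]
contact_force: [-0.2, -0.4, -0.1]
width: 0.0934
grasp_force: 0.0
time: 24.98
tool_pos: [0.5154, 0.4195, 0.1318]
tcp_rot: [-1.122, -2.931, -0.004]
contact_force: [-1.0, 0.2, 2.2]
width: 0.0477
grasp_force: 21.4
time: 25.6
tool_pos: [0.5175, 0.4197, 0.3777]
tcp_rot: [1.123, 2.931, 0.021]
contact_force: [0.5, 0.1, -1.9]
width: 0.0475
grasp_force: 30.0
phi now 138.1 rot [ 0.0135 -0.0017 -0.0003] n>=0.1 shift [-0.4953 -0.2596  0.0077] n>=8.9 from [0.5175 0.4197 0.3777]
```

Scaled: -0.0495 m is -2.475, -0.026 m is -1.3.

```bash
echo '-2.475,-1.3,0,0,0,0;-2.475,-1.3,0,0,0,0;-2.475,-1.3,0,0,0,0;-2.475,-1.3,0,0,0,0;-2.475,-1.3,0,0,0,0;-2.475,-1.3,0,0,0,0;-2.475,-1.3,0,0,0,0;-2.475,-1.3,0,0,0,0;-2.475,-1.3,0,0,0,0;-2.475,-1.3,0,0,0,0;0,0,0,0,0,0;0,0,0,0,0,0' > next.json && python3 steer.py next.json
python3 - <<'E'
from h import *
c=np.array([.616,-.0175]); a=np.radians(-41.9); u=np.array([np.cos(a),np.sin(a)])
go(*(c+u*.130),.215,138.1)
E
```

```text
time: 27.1
tool_pos: [0.7102, -0.1048, 0.3671]
tcp_rot: [-1.121, -2.927, -0.005]
contact_force: [-0.4, 0.5, -3.2]
width: 0.0474
grasp_force: 30.0
phi now 138.1 rot [ 0.0001 -0.008  -0.0005] n>=0.0 shift [-0.0016  0.0021  0.1521] n>=2.4 from [ 0.7102 -0.1048  0.3671]
```

Scaled: 0.05 m is 2.5, 0.04 m is 2.

```bash
echo '-0.05,0.1,2.5,0,0,0;0,0,2.5,0,0,0;0,0,2,0,0,0;0,0,0.6,0,0,0;0,0,0,0,0,0;0,0,0,0,0,0' > next.json && python3 steer.py next.json
python3 - <<'E'
from h import *
c=np.array([.616,-.0175]); a=np.radians(-41.9); u=np.array([np.cos(a),np.sin(a)])
go(*(c+u*.0885),.213,138.1)
E
```

```text
time: 27.85
tool_pos: [0.7137, -0.1038, 0.22]
tcp_rot: [1.122, 2.933, 0.006]
contact_force: [0.2, -0.6, -1.1]
width: 0.0476
grasp_force: 30.0
phi now 138.1 rot [0.004  0.0001 0.0004] n>=0.0 shift [ 0.0418 -0.001   0.007 ] n>=0.7 from [ 0.7137 -0.1038  0.22  ]
```

Scaled: 0.01 m is 0.5, 0.008 m is 0.4.

```bash
echo '0.5,-0.05,0.3,0,0,0;0.4,0,0,0,0,0;0.4,0,0,0,0,0;0.3,0,0,0,0,0;0.2,0,0,0,0,0;0.2,0,0,0,0,0;0,0,0,0,0,0' > next.json && python3 steer.py next.json
echo '0.05,0,0.075,0,0,0;0.05,0,0.05,0,0,0;0,0,0,0,0,0;0,0,0,0,0,0' > next.json && python3 steer.py next.json
python3 - <<'E'
from h import *
c=np.array([.616,-.0175]); s=robot.sense();d=s['tool_pos'][:2]-c;print(np.hypot(*d),np.degrees(np.arctan2(d[1],d[0])),s['tool_pos'])
E
```

```text
time: 28.72
tool_pos: [0.6819, -0.0778, 0.2118]
tcp_rot: [-1.122, -2.931, -0.004]
contact_force: [-0.7, 0.1, -0.9]
width: 0.0478
grasp_force: 30.0
time: 29.22
tool_pos: [0.6815, -0.0776, 0.2118]
tcp_rot: [1.124, 2.933, 0.004]
contact_force: [-1.6, -0.1, 6.6]
width: 0.0476
grasp_force: 30.0
0.0888974935037274 -42.53511212774727 [ 0.68150529 -0.07759843  0.21179187]
```

Scaled: 0.0015 m is 0.075, 0.001 m is 0.05.

```bash
echo '0.075,0,-0.025,0,0,0;0.075,0,0,0,0,0;0.05,0,0,0,0,0;0,0,0,0,0,0' > next.json && python3 steer.py next.json
python3 -c "
from h import *
c=np.array([.616,-.0175]); s=robot.sense();d=s['tool_pos'][:2]-c;print(np.hypot(*d),np.degrees(np.arctan2(d[1],d[0])),s['tool_pos'])"
echo '0.05,0,0,0,0,0;0.05,0,0,0,0,0;0,0,0,0,0,0' > next.json && python3 steer.py next.json
python3 -c "
from h import *
c=np.array([.616,-.0175]); s=robot.sense();d=s['tool_pos'][:2]-c;print(np.hypot(*d),np.degrees(np.arctan2(d[1],d[0])),s['tool_pos'])"
```

```text
time: 29.72
tool_pos: [0.68, -0.0763, 0.2119]
tcp_rot: [1.123, 2.927, 0.003]
contact_force: [2.8, -2.3, 5.5]
width: 0.0479
grasp_force: 30.0
0.08690033985611982 -42.57315063494941 [ 0.67999464 -0.07629077  0.21194584]
time: 30.1
tool_pos: [0.6787, -0.0748, 0.212]
tcp_rot: [1.123, 2.927, 0.003]
contact_force: [3.2, -2.6, 6.1]
width: 0.0477
grasp_force: 30.0
0.08489368108344122 -42.428086087354 [ 0.67866212 -0.07477474  0.21197421]
```

```bash
echo '0.05,0,0,0,0,0;0.025,0,0,0,0,0;0,0,0,0,0,0' > next.json && python3 steer.py next.json
python3 - <<'E'
from h import *
c=np.array([.616,-.0175]); s=robot.sense();d=s['tool_pos'][:2]-c;print(np.hypot(*d),np.degrees(np.arctan2(d[1],d[0])),s['tool_pos'])
E
```

```text
time: 30.48
tool_pos: [0.6781, -0.0743, 0.2121]
tcp_rot: [1.122, 2.925, 0.003]
contact_force: [4.9, -3.7, 4.5]
width: 0.0471
grasp_force: 30.0
0.08414719460722173 -42.456234646563445 [ 0.67808323 -0.07430162  0.21205684]
```

Scaled: -0.002 m is -0.1.

```bash
echo '-0.1,0,0,0,0,0;0,0,0,0,0,0' > next.json && python3 steer.py next.json
echo '0,0,0,0,0,0;0,0,0,0,0,0;0,0,0,0,0,0;0,0,0,0,0,0' > next.json && python3 steer.py next.json 0.075
echo '-1.5,0,-1,0,0,0;-1.5,0,-2.5,0,0,0;-1.5,0,-3,0,0,0;-2,0,-2,0,0,0;-2.5,0,0,0,0,0;0,0,0,0,0,0;0,0,0,0,0,0' > next.json && python3 steer.py next.json 0.093
python3 - <<'E'
from h import *
snap('wrist','w9'); C,im=snap('top','t9')
cv2.imwrite('pics/v9.png',np.hstack([cv2.imread('pics/w9.png')[:420,150:500],im[150:350,220:520].repeat(2,0)[:, :].repeat(2,1)[:400].copy() if 0 else cv2.resize(im[160:350,270:520],(450,342)) if 0 else cv2.copyMakeBorder(cv2.resize(im[160:350,270:520],(440,334)),0,86,0,0,cv2.BORDER_CONSTANT)]))
E
```

```text
time: 30.72
tool_pos: [0.6786, -0.0747, 0.2119]
tcp_rot: [1.123, 2.929, 0.004]
contact_force: [2.2, -2.9, 6.8]
width: 0.0476
grasp_force: 30.0
time: 31.22
tool_pos: [0.6761, -0.0727, 0.2091]
tcp_rot: [-1.122, -2.93, -0.004]
contact_force: [0.3, 0.6, 0.2]
width: 0.0745
grasp_force: 0.0
time: 32.1
tool_pos: [0.8049, -0.1874, 0.3741]
tcp_rot: [-1.122, -2.928, -0.005]
contact_force: [-0.2, 0.7, 0.2]
width: 0.0929
grasp_force: 0.0
```

View pics/v9.png

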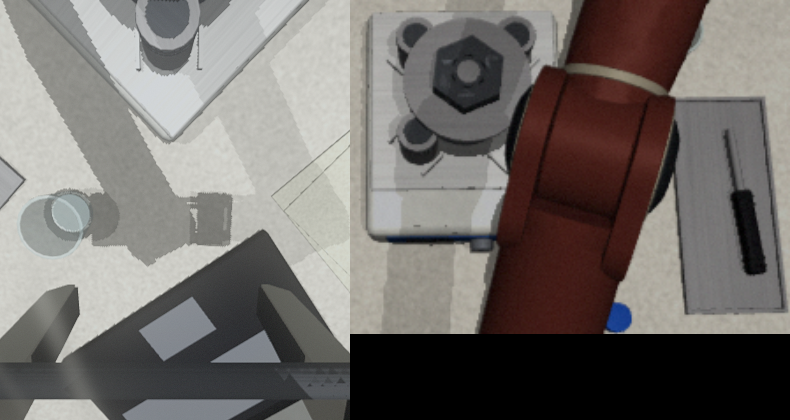

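All three jars stand seated under the plate, and the bar is still in its tray (handle near (755,232), shank pointing up in the right crop). Measuring the bar by mask.

```bash
cat > bar.py <<'E'
from h import *
def handle(im,roi,thr=45):
    x0,y0,x1,y1=roi; g=im[y0:y1,x0:x1].max(2); m=(g<thr).astype(np.uint8)
    m=cv2.morphologyEx(m,cv2.MORPH_OPEN,np.ones((3,3)))
    cs,_=cv2.findContours(m,cv2.RETR_EXTERNAL,cv2.CHAIN_APPROX_NONE)
    out=[]
    for c in sorted(cs,key=cv2.contourArea)[::-1][:3]:
        (cx,cy),(w,h),a=cv2.minAreaRect(c); bx=cv2.boxPoints(((cx,cy),(w,h),a))
        if w<h: e=(bx[0]+bx[3])/2,(bx[1]+bx[2])/2
        else: e=(bx[0]+bx[1])/2,(bx[2]+bx[3])/2
        l=[np.linalg.norm(bx[0]-bx[1]),np.linalg.norm(bx[1]-bx[2])]
        e=((bx[0]+bx[1])/2,(bx[2]+bx[3])/2) if l[0]<l[1] else ((bx[1]+bx[2])/2,(bx[3]+bx[0])/2)
        out.append((cv2.contourArea(c),np.array([x0,y0]),np.array(e)+[x0,y0],sorted(l)))
    return out
E
python3 - <<'E'
from bar import *
np.set_printoptions(precision=4,suppress=True)
T,im=load('t9')
for o in handle(im,(462,220,512,335)):
    print(o[0],o[2],o[3],[onz(T,e,.02) for e in o[2]])
go(.50,-.36,.33,10)
E
```

```text
512.0 [[491.1889 267.5968]
 [499.9893 315.3704]] [np.float32(12.163763), np.float32(48.57741)] [array([ 0.5312, -0.3889,  0.02  ]), array([ 0.4218, -0.4048,  0.02  ])]
phi now 138.1 rot [-0.0021 -0.0047  2.2362] n>=11.9 shift [-0.3301  0.118   0.0471] n>=5.7 from [ 0.8046 -0.1865  0.3771]
```

Scaled: 0.174 rad is 1.74.

```bash
echo '0,0,0,-0.02,-0.04,1.74;0,0,0,0,0,1.74;0,0,0,0,0,1.74;0,0,0,0,0,1.74;0,0,0,0,0,1.74;0,0,0,0,0,1.74;0,0,0,0,0,1.74;0,0,0,0,0,1.74;0,0,0,0,0,1.74;0,0,0,0,0,1.74;0,0,0,0,0,1.74;0,0,0,0,0,1.74;0,0,0,0,0,1.74' > next.json && python3 steer.py next.json 0.06
python3 -c "
from h import *
go(.47,-.395,.30,8.3)"
```

```text
time: 33.83
tool_pos: [0.8044, -0.1864, 0.3784]
tcp_rot: [-3.131, -0.224, -0.008]
contact_force: [0.7, -0.1, -0.1]
width: 0.0599
grasp_force: 0.0
phi now 8.2 rot [-0.002  -0.0055 -0.0022] n>=0.0 shift [-0.361   0.1582  0.0784] n>=6.4 from [ 0.8044 -0.1864  0.3784]
```

Scaled: -0.0516 m is -2.58, 0.0226 m is 1.13, -0.005 rad is -0.05.

```bash
echo '-2.58,1.13,0.56,-0.02,-0.05,-0.02;-2.58,1.13,0.56,0,0,0;-2.58,1.13,0.56,0,0,0;-2.58,1.13,0.56,0,0,0;-2.58,1.13,0.56,0,0,0;-2.58,1.13,0.56,0,0,0;-2.58,1.13,0.56,0,0,0;0,0,0,0,0,0;0,0,0,0,0,0;0,0,0,0,0,0' > next.json && python3 steer.py next.json 0.093
python3 -c "
from h import *
snap('wrist','b1')"
echo '0,2,1,0,0,0;0,2,1,0,0,0;0,0,0,0,0,0;0,0,0,0,0,0;0,0,0,0,0,0' > next.json && python3 steer.py next.json
python3 - <<'E'
from bar import *
np.set_printoptions(precision=4,suppress=True)
snap('wrist','b2');snap('top','tb')
for f in('b1','b2'):
    C,im=load(f); e0,e1=proj(C,(.5312,-.3889,.02)),proj(C,(.4218,-.4048,.02)); print(f,e0,e1)
    x0,x1=int(min(e0[0],e1[0])-40),int(max(e0[0],e1[0])+40);y0,y1=max(0,int(min(e0[1],e1[1])-40)),int(max(e0[1],e1[1])+40)
    for o in handle(im,(x0,y0,x1,min(y1,325))): print(o[0],o[2].round(1).tolist(),o[3],[onz(C,e,.02)[:2] for e in o[2]])
E
```

```text
time: 35.08
tool_pos: [0.477, -0.3941, 0.2992]
tcp_rot: [3.132, 0.24, 0.001]
contact_force: [-0.5, -0.3, 0.2]
width: 0.0927
grasp_force: 0.0
time: 35.75
tool_pos: [0.4882, -0.4737, 0.2594]
tcp_rot: [3.132, 0.238, 0.0]
contact_force: [-0.7, 0.2, 0.5]
width: 0.0929
grasp_force: 0.0
b1 [321.2581 165.8366] [320.0617 268.5799]
b2 [232.1959 167.5707] [239.1827 281.5845]
```

Run:
```python
from bar import *
for f,u in(('b1',(320,220)),('b2',(236,225))):
    im=load(f)[1]; g=im.max(2); print(g[u[1],u[0]-60:u[0]+61:4], g[u[1]-70:u[1]+90:8,u[0]])
cv2.imwrite('pics/bv.png',np.hstack([load('b1')[1][60:340,180:480],load('b2')[1][60:340,100:400]]))
```

```text
[108 109 109 108 108 107 108 109 108 110 105 108 107  50  49  51  52  53
  66 108 111 109 111 111  78 110 137 136 137 138 137] [137 137 138  55  54  55  55  56  52  52  50  55  55  56  60  90 164 162
 161 141]
[171 170 168 173 169 171 172 172 173 175 166 174 153  64  53  54  58  55
  51 111 113 111 114 114 114 112 112  96 148 148 146] [132 136  60  74  73  57  61  57  55  55  55  53  51  51  56  55  58 115
 110 166]
```

View pics/bv.png

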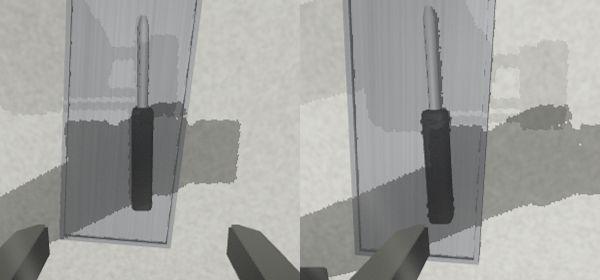

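The bar's handle is clear in both views: b1 from (322,168) to (322,270), b2 from (235,170) to (240,282). The threshold was just too low.

Run:
```python
from bar import *
np.set_printoptions(precision=4,suppress=True)
res={}
for f,roi in(('b1',(290,150,360,295)),('b2',(205,150,270,300))):
    C,im=load(f); o=handle(im,roi,82)[0]; e=o[2][np.argsort(o[2][:,1])]; res[f]=(C,e); print(f,o[0],e,o[3],[onz(C,q,.02)[:2] for q in e])
for k in 0,1: print(tri([res[f][0] for f in res],[res[f][1][k] for f in res]))
for z in (.016,.022,.027):
  p=[(onz(res[f][0],res[f][1][0],z),onz(res[f][0],res[f][1][1],z)) for f in res]
  for a,b in p: print(z,a[:2],b[:2],np.linalg.norm(a-b),np.degrees(np.arctan2(*(a-b)[[1,0]])))
T,im=load('tb')
for o in handle(im,(462,220,512,335))[:1]: print('top',[onz(T,q,.022)[:2] for q in o[2]])
```

```text
b1 2076.0 [[322. 167.]
 [322. 269.]] [np.float32(22.0), np.float32(102.0)] [array([ 0.5302, -0.3898]), array([ 0.4216, -0.407 ])]
b2 2846.0 [[234.4338 169.3092]
 [240.7723 283.4015]] [np.float32(28.234247), np.float32(114.268234)] [array([ 0.53 , -0.391]), array([ 0.4201, -0.4065])]
(array([ 0.5297, -0.39  ,  0.0153]), np.float64(0.00020851971506605135))
(array([ 0.4223, -0.4069,  0.0234]), np.float64(0.0006085598455369984))
0.016 [ 0.5299 -0.3899] [ 0.4202 -0.4073] 0.11110627731731756 8.986581703341066
0.016 [ 0.5295 -0.3901] [ 0.4183 -0.4059] 0.1123446359253769 8.034877107769855
0.022 [ 0.5303 -0.3898] [ 0.4224 -0.4068] 0.10928007752039476 8.986581703341043
0.022 [ 0.5302 -0.3915] [ 0.421  -0.4069] 0.11027203421172867 8.034877107769848
0.027 [ 0.5306 -0.3897] [ 0.4242 -0.4065] 0.10775824435629255 8.986581703341047
0.027 [ 0.5308 -0.3925] [ 0.4233 -0.4077] 0.10854486611702184 8.034877107769857
top [array([ 0.5272, -0.4148]), array([ 0.3704, -0.3707])]
```

Bar: shank joint at (0.530,-0.390), 8.6°, handle 110 mm long as it must be, height about 0.016–0.022. I grip 32 mm behind the joint with a narrow opening so the fingers stay inside the tray rim.

```bash
python3 -c "
from h import *
go(.4984,-.3948,.16,8.6)"
```

```text
phi now 8.7 rot [0.0008 0.0003 0.0009] n>=0.0 shift [ 0.0223 -0.0768  0.0995] n>=2.0 from [ 0.4878 -0.474   0.2595]
```

Scaled: 0.0332 m is 1.66, -0.0256 m is -1.28.

```bash
echo '0.37,-1.28,1.66,0,0,0;0.37,-1.28,1.66,0,0,0;0.37,-1.28,1.66,0,0,0;0,0,0,0,0,0;0,0,0,0,0,0' > next.json && python3 steer.py next.json 0.036
python3 - <<'E'
from bar import *
go(.4984,-.3948,.094,8.6)
C,im=snap('wrist','b3'); e0,e1=proj(C,(.530,-.39,.022)),proj(C,(.421,-.407,.022)); print(e0,e1)
for o in handle(im,(int(e0[0])-50,int(e0[1])-40,int(e0[0])+50,int(e0[1])+40),82)[:1]: print(o[0],o[2])
E
```

```text
time: 36.48
tool_pos: [0.4977, -0.3978, 0.1607]
tcp_rot: [3.129, 0.233, 0.0]
contact_force: [0.6, -0.4, 0.1]
width: 0.0478
grasp_force: 0.0
phi now 8.5 rot [ 0.0044  0.0002 -0.0015] n>=0.0 shift [ 0.0012 -0.0029  0.0667] n>=1.1 from [ 0.4977 -0.3978  0.1607]
[313.11159015 214.48782717] [314.56723492 362.55785114]
1345.0 [[313.5 211. ]
 [313.5 253. ]]
```

```bash
echo '0.05,-0.15,1.1,0,0,0;0,0,1.1,0,0,0;0,0,1.1,0,0,0;0,0,0,0,0,0' > next.json && python3 steer.py next.json 0.036
echo '0,0,0,0,0,0;0,0,0,0,0,0;0,0,0,0,0,0;0,0,0,0,0,0' > next.json && python3 steer.py next.json 0.01 50
python3 -c "
from h import *
go(.4984,-.3948,.36,8.6)"
echo '0,0,-2.5,0,0,0;0,0,-2.5,0,0,0;0,0,-2.5,0,0,0;0,0,-2.5,0,0,0;0,0,-2,0,0,0;0,0,0,0,0,0;0,0,0,0,0,0' > next.json && python3 steer.py next.json
```

```text
time: 37.02
tool_pos: [0.497, -0.3943, 0.0928]
tcp_rot: [3.132, 0.231, -0.004]
contact_force: [0.1, 0.0, 0.9]
width: 0.0364
grasp_force: 0.0
time: 37.52
tool_pos: [0.4983, -0.3942, 0.0945]
tcp_rot: [3.129, 0.233, 0.001]
contact_force: [0.2, -1.4, 5.7]
width: 0.0214
grasp_force: 50.0
phi now 8.5 rot [ 0.0037 -0.0002 -0.0012] n>=0.0 shift [-0.      0.0006 -0.2655] n>=4.2 from [ 0.4983 -0.3942  0.0945]
time: 38.4
tool_pos: [0.4977, -0.3916, 0.3307]
tcp_rot: [-3.13, -0.234, 0.007]
contact_force: [-0.1, -0.2, -1.2]
width: 0.0217
grasp_force: 50.0
```

Bar held (21.7 mm wide, level as it lay). Turn the hand to 146° to face the hole at 326°, and go to the pre-insertion pose.

```bash
echo '0,0,0,0,0,-1.714;0,0,0,0,0,-1.714;0,0,0,0,0,-1.714;0,0,0,0,0,-1.714;0,0,0,0,0,-1.714;0,0,0,0,0,-1.714;0,0,0,0,0,-1.714;0,0,0,0,0,-1.714;0,0,0,0,0,-1.714;0,0,0,0,0,-1.714;0,0,0,0,0,-1.714;0,0,0,0,0,-1.714;0,0,0,0,0,-1.714;0,0,0,0,0,-1.714;0,0,0,0,0,0' > next.json && python3 steer.py next.json
cat >> h.py <<'E'
CC=np.array([.6157,-.0172])
def pol(th,r,z):
    a=np.radians(th); p=CC+r*np.array([np.cos(a),np.sin(a)]); go(p[0],p[1],z,(th+180)%360)
def where():
    s=robot.sense(); M=R.from_rotvec(s['tcp_rot']).as_matrix(); d=s['tool_pos'][:2]-CC
    f=M.T@s['contact_force']; print('r %.4f th %.2f z %.4f phi-180 %.2f'%(np.hypot(*d),np.degrees(np.arctan2(d[1],d[0])),s['tool_pos'][2],np.degrees(np.arctan2(M[1,0],M[0,0]))-180),'F tool',f.round(1),'w %.4f t %.1f'%(s['width'],s['time']),'j7 %.2f'%s['joint_positions'][6])
E
python3 -c "
from h import *
pol(-34,.175,.29)"
```

```text
time: 40.28
tool_pos: [0.4974, -0.3922, 0.33]
tcp_rot: [-0.919, -2.998, -0.002]
contact_force: [-0.1, 0.1, -1.8]
width: 0.0217
grasp_force: 50.0
phi now 145.9 rot [-0.0004 -0.0063 -0.0012] n>=0.0 shift [-0.0634  0.3771  0.04  ] n>=6.2 from [ 0.4974 -0.3922  0.33  ]
```

Scaled: 0.0539 m is 2.695, -0.009 m is -0.45.

```bash
echo '-0.45,2.695,0.285,0,0,0;-0.45,2.695,0.285,0,0,0;-0.45,2.695,0.285,0,0,0;-0.45,2.695,0.285,0,0,0;-0.45,2.695,0.285,0,0,0;-0.45,2.695,0.285,0,0,0;-0.45,2.695,0.285,0,0,0;0,0,0,0,0,0;0,0,0,0,0,0' > next.json && python3 steer.py next.json
python3 - <<'E'
from h import *
pol(-34,.175,.27);where()
snap('top','t10');snap('wrist','w10')
E
```

```text
time: 41.4
tool_pos: [0.7606, -0.1153, 0.2903]
tcp_rot: [-0.918, -3.0, 0.005]
contact_force: [-0.4, -1.2, -0.7]
width: 0.0217
grasp_force: 50.0
phi now 146.0 rot [-0.0043 -0.0033 -0.0008] n>=0.0 shift [-0.      0.0003  0.0203] n>=0.3 from [ 0.7606 -0.1153  0.2903]
r 0.1750 th -34.08 z 0.2903 phi-180 -34.05 F tool [-0.4 -1.2  0.7] w 0.0217 t 41.4 j7 1.05
```

Scaled: 0.02 m is 1.

```bash
echo '0,0,1,0,0,0;0,0,0,0,0,0;0,0,0,0,0,0' > next.json && python3 steer.py next.json
python3 -c "
from h import *
where();pol(-34,.175,.27)"
echo '0.4,0,0,0,0,0;0.4,0,0,0,0,0;0.25,0,0,0,0,0;0,0,0,0,0,0' > next.json && python3 steer.py next.json
python3 -c "
from h import *
where()"
```

```text
time: 41.88
tool_pos: [0.761, -0.1162, 0.2732]
tcp_rot: [-0.92, -3.003, 0.002]
contact_force: [0.5, 0.6, -2.0]
width: 0.0218
grasp_force: 50.0
r 0.1758 th -34.28 z 0.2732 phi-180 -34.07 F tool [-0.1  0.8  2. ] w 0.0218 t 41.9 j7 1.05
phi now 145.9 rot [-0.0013  0.     -0.0013] n>=0.0 shift [0.0008 0.0009 0.0032] n>=0.1 from [ 0.761  -0.1162  0.2732]
time: 42.38
tool_pos: [0.7434, -0.1027, 0.2727]
tcp_rot: [-0.916, -3.004, 0.001]
contact_force: [0.7, 0.1, -1.9]
width: 0.0214
grasp_force: 50.0
r 0.1537 th -33.79 z 0.2727 phi-180 -33.92 F tool [-0.5  0.5  1.9] w 0.0214 t 42.4 j7 1.03
```

Scaled: 0.004 m is 0.2, 0.0025 m is 0.125.

```bash
echo '0,0,0.125,0,0,0;0.2,0,0,0,0,0;0.2,0,0,0,0,0;0,0,0,0,0,0' > next.json && python3 steer.py next.json
python3 -c "
from h import *
where()"
```

```text
time: 42.88
tool_pos: [0.7369, -0.0984, 0.27]
tcp_rot: [-0.916, -3.003, 0.001]
contact_force: [0.1, -0.1, -1.1]
width: 0.0216
grasp_force: 50.0
r 0.1459 th -33.82 z 0.2700 phi-180 -33.94 F tool [-0.2 -0.   1.1] w 0.0216 t 42.9 j7 1.03
```

```bash
echo '0.2,0,0,0,0,0;0.15,0,0,0,0,0;0,0,0,0,0,0;0,0,0,0,0,0' > next.json && python3 steer.py next.json
python3 -c "
from h import *
where()"
```

```text
time: 43.38
tool_pos: [0.7313, -0.095, 0.2699]
tcp_rot: [-0.917, -3.003, 0.002]
contact_force: [-0.6, -0.5, -0.8]
width: 0.0214
grasp_force: 50.0
r 0.1393 th -33.94 z 0.2699 phi-180 -33.97 F tool [ 0.2 -0.8  0.8] w 0.0214 t 43.4 j7 1.02
```

The bar sits in the hole with no resistance. First few degrees clockwise to check the forces.

Scaled: -0.0167 m is -0.835, 0.001 m is 0.05, 0.12 rad is 1.2.

```bash
echo '0.05,-0.835,0.01,0,0,1.2;0.05,-0.835,0.01,0,0,1.2;0.05,-0.835,0.01,0,0,1.2' > next.json && python3 steer.py next.json
python3 -c "
from h import *
where()"
```

```text
time: 43.75
tool_pos: [0.6998, -0.1268, 0.2704]
tcp_rot: [1.445, 2.783, 0.016]
contact_force: [6.3, 5.6, -3.0]
width: 0.0216
grasp_force: 50.6
r 0.1382 th -52.50 z 0.2704 phi-180 -54.87 F tool [1.  8.3 3.1] w 0.0216 t 43.8 j7 0.76
```

Scaled: -0.0167 m is -0.835, 0.001 m is 0.05, 0.12 rad is 1.2.

```bash
echo '0.05,-0.835,0.01,0,0,1.2;0.05,-0.835,0.01,0,0,1.2;0.05,-0.835,0.01,0,0,1.2;0.05,-0.835,0.01,0,0,1.2;0.05,-0.835,0.01,0,0,1.2;0.05,-0.835,0.01,0,0,1.2;0,0,0,0,0,0' > next.json && python3 steer.py next.json
python3 -c "
from h import *
where()"
```

```text
time: 44.62
tool_pos: [0.605, -0.1548, 0.27]
tcp_rot: [2.33, 2.097, 0.012]
contact_force: [7.3, 1.1, -4.1]
width: 0.0214
grasp_force: 50.4
r 0.1380 th -94.44 z 0.2700 phi-180 -96.02 F tool [1.9 7.1 4.1] w 0.0214 t 44.6 j7 0.22
```

```bash
echo '0.05,-0.835,0.035,0,0,1.2;0.05,-0.835,0.035,0,0,1.2;0.05,-0.835,0.035,0,0,1.2;0.05,-0.835,0.02,0,0,1.2;0.05,-0.835,0.01,0,0,1.2;0.05,-0.835,0.01,0,0,1.2;0.05,-0.835,0.01,0,0,1.2;0.05,-0.835,0.01,0,0,1.2;0,0,0,0,0,0;0,0,0,0,0,0' > next.json && python3 steer.py next.json
python3 -c "
from h import *
where()"
```

```text
time: 45.88
tool_pos: [0.4976, -0.0878, 0.2673]
tcp_rot: [3.034, 0.781, 0.014]
contact_force: [5.0, -4.4, -1.3]
width: 0.0214
grasp_force: 50.3
r 0.1376 th -149.13 z 0.2673 phi-180 -151.12 F tool [2.2 6.2 1.4] w 0.0214 t 45.9 j7 -0.66
```

First stroke done: about 105–117° turned with about 6 N at the hand and no jamming. Unload, draw the bar out and measure the nut's new angle.

```bash
echo '0,0.2,0,0,0,0;0,0,0,0,0,0' > next.json && python3 steer.py next.json
python3 -c "
from h import *
where()"
echo '-0.5,0,0,0,0,0;-0.65,0,0,0,0,0;-0.75,0,0,0,0,0;-0.5,0,0,0,0,0;0,0,0,0,0,0;0,0,0,0,0,0' > next.json && python3 steer.py next.json
python3 - <<'E'
from h import *
where()
T,im=snap('top','t11'); snap('wrist','w11')
m=(im[170:235,300:375].max(2)<75).astype(np.uint8); m=cv2.morphologyEx(m,cv2.MORPH_OPEN,np.ones((3,3)))
cs,_=cv2.findContours(m,cv2.RETR_EXTERNAL,cv2.CHAIN_APPROX_NONE)
for c in sorted(cs,key=cv2.contourArea)[::-1][:2]:
    print(cv2.contourArea(c),cv2.boundingRect(c)); a=cv2.approxPolyDP(cv2.convexHull(c),2.5,True)[:,0]+[300,170]
    P=np.array([onz(T,q.astype(float),.202)[:2] for q in a]);d=P-CC;print(a.tolist(),np.hypot(*d.T).round(4),np.degrees(np.arctan2(d[:,1],d[:,0])).round(1))
E
```

```text
time: 46.12
tool_pos: [0.4973, -0.0897, 0.2661]
tcp_rot: [3.038, 0.786, 0.004]
contact_force: [3.3, -2.4, -0.0]
width: 0.0216
grasp_force: 50.1
r 0.1388 th -148.51 z 0.2661 phi-180 -150.97 F tool [1.8 3.7 0. ] w 0.0216 t 46.1 j7 -0.65
time: 46.88
tool_pos: [0.454, -0.1115, 0.2652]
tcp_rot: [-3.04, -0.792, 0.002]
contact_force: [0.4, 0.3, -2.4]
width: 0.0213
grasp_force: 50.0
r 0.1871 th -149.75 z 0.2652 phi-180 -150.81 F tool [ 0.5 -0.1  2.4] w 0.0213 t 46.9 j7 -0.59
1244.5 (16, 11, 42, 44)
[[332, 181], [350, 186], [354, 192], [356, 212], [341, 224], [321, 218], [316, 195]] [0.0436 0.0429 0.0411 0.0451 0.0478 0.0459 0.0422] [  13.   -38.6  -58.9 -116.8 -166.2  141.6   74.4]
107.5 (0, 3, 14, 14)
[[311, 174], [313, 178], [303, 186], [301, 176]] [0.0765 0.0675 0.0736 0.0884] [43.6 45.8 66.7 55.4]
```

Run:
```python
from h import *
T=cam('top')
def hexang(im):
    m=(im[170:235,300:375].max(2)<75).astype(np.uint8); m=cv2.morphologyEx(m,cv2.MORPH_OPEN,np.ones((3,3)))
    cs,_=cv2.findContours(m,cv2.RETR_EXTERNAL,cv2.CHAIN_APPROX_NONE); c=max(cs,key=cv2.contourArea)[:,0]+[300,170]
    P=np.array([onz(T,q.astype(float),.202)[:2] for q in c]); d=P-P.mean(0); t=np.arctan2(d[:,1],d[:,0]); r=np.hypot(*d.T)
    # 6th harmonic of radius over upper (far) half and whole
    z=np.sum((r-r.mean())*np.exp(6j*t)); return np.degrees(np.angle(z))/6%60, P.mean(0)
for f in('top0','t9','t11'): print(f,hexang(cv2.imread(f'pics/{f}.png')))
```

```text
top0 (np.float64(55.30306117189829), array([ 0.61474321, -0.01834005]))
t9 (np.float64(55.618596256763915), array([ 0.61428272, -0.01842802]))
t11 (np.float64(22.26207998228877), array([ 0.61547282, -0.01473729]))
```

Run:
```python
from h import *
C,w=load('w11'); T,t=load('t11')
u=proj(C,(CC[0],CC[1],.2)); print(u)
x,y=int(u[0]),int(u[1]); x0,y0=max(0,min(x-110,420)),max(0,y-130); print('wrist crop',x0,y0,'x1.8; top crop 295,165 x5')
a=cv2.resize(w[y0:y0+240,x0:x0+220],None,fx=1.8,fy=1.8,interpolation=cv2.INTER_CUBIC)
b=cv2.resize(t[165:245,295:375],None,fx=4.8,fy=4.8,interpolation=cv2.INTER_CUBIC)
H=max(a.shape[0],b.shape[0]); f=lambda i:cv2.copyMakeBorder(i,0,H-i.shape[0],0,0,cv2.BORDER_CONSTANT)
cv2.imwrite('pics/v11.png',np.hstack([f(a),f(b)])); print(a.shape,b.shape)
```

```text
[ 310.18990116 -219.06316514]
wrist crop 200 0 x1.8; top crop 295,165 x5
(432, 396, 3) (384, 384, 3)
```

View pics/v11.png

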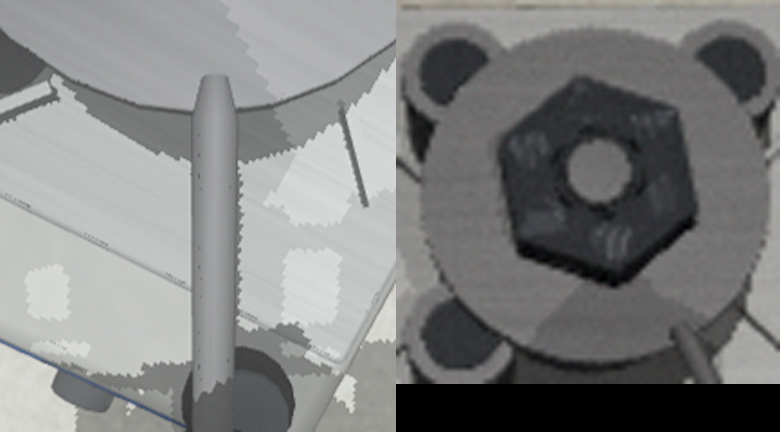

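The nut shows six clear top corners in the right panel (184,75), (286,112), (301,215), (224,270), (122,240), (102,145). The three jars stay seated and the bar is drawn out in line.

Run:
```python
from h import *
T=cam('top')
q=np.array([(184,75),(286,112),(301,215),(224,270),(122,240),(102,145)])/4.8+[295,165]
P=np.array([onz(T,u,.202)[:2] for u in q]); d=P-P.mean(0); print(P.mean(0),np.hypot(*d.T).round(4),np.degrees(np.arctan2(d[:,1],d[:,0]))%60)
where()
pol(-80,.175,.265);pol(-80,.1385,.265)
```

```text
[ 0.61523423 -0.01969057] [0.0449 0.0447 0.0438 0.0415 0.0438 0.0441] [12.38979637 11.28589395  9.75882619 13.99712373 12.15110835 15.03216047]
r 0.1870 th -149.74 z 0.2651 phi-180 -150.79 F tool [ 0.7 -0.4  1.3] w 0.0215 t 47.0 j7 -0.59
phi now 29.2 rot [-1.1000e-03  1.0000e-03 -1.2355e+00] n>=6.6 shift [-1.102e-01  1.754e-01  1.000e-04] n>=3.3 from [ 0.4542 -0.1114  0.2651]
phi now 29.2 rot [-1.1000e-03  1.0000e-03 -1.2355e+00] n>=6.6 shift [-7.370e-02  1.754e-01  1.000e-04] n>=3.0 from [ 0.4542 -0.1114  0.2651]
```

Hole centres now at 42.4° mod 60, so the nut has turned 103.6°. Move to the hole at -77.6°.

Careful with the scale: shifts go in units of 20 mm and turns go in units of 0.1 rad. That gives: -0.015 m is -0.75, -0.1826 rad is -1.826.

```bash
echo '0,0,-0.75,0,0,-1.826;0,0,0,0,0,-1.826;0,0,0,0,0,-1.826;0,0,0,0,0,-1.826;0,0,0,0,0,-1.826;0,0,0,0,0,-1.826;0,0,0,0,0,-1.826;0,0,0,0,0,0' > next.json && python3 steer.py next.json
python3 -c "
from h import *
pol(-77.6,.175,.268);where()"
```

```text
time: 47.98
tool_pos: [0.454, -0.1118, 0.2801]
tcp_rot: [-1.971, -2.445, 0.002]
contact_force: [-0.3, -0.9, -1.2]
width: 0.0214
grasp_force: 50.0
phi now 102.3 rot [-0.0016 -0.0001 -0.0023] n>=0.0 shift [-0.1173  0.1783  0.0121] n>=3.4 from [ 0.454  -0.1118  0.2801]
r 0.1874 th -149.66 z 0.2801 phi-180 -77.73 F tool [-0.8 -0.4  1.2] w 0.0214 t 48.0 j7 0.47
```

Scaled: 0.0446 m is 2.23, -0.0293 m is -1.465, -0.002 rad is -0.02.

```bash
echo '-1.465,2.23,0,0,0,-0.02;-1.465,2.23,0,0,0,0;-1.465,2.23,0,0,0,0;-1.465,2.23,0,0,0,0;0,0,0.6,0,0,0;0,0,0,0,0,0;0,0,0,0,0,0' > next.json && python3 steer.py next.json
python3 -c "
from h import *
pol(-77.6,.154,.267);where()"
```

```text
time: 48.85
tool_pos: [0.6523, -0.1871, 0.268]
tcp_rot: [-1.966, -2.448, 0.003]
contact_force: [0.8, 0.3, -2.2]
width: 0.0214
grasp_force: 50.0
phi now 102.5 rot [-0.0027 -0.0005  0.0012] n>=0.0 shift [0.0198 0.0007 0.001 ] n>=0.3 from [ 0.6523 -0.1871  0.268 ]
r 0.1738 th -77.84 z 0.2680 phi-180 -77.53 F tool [0.1 0.9 2.2] w 0.0214 t 48.9 j7 0.54
```

```bash
echo '0.5,0.025,0.05,0,0,0;0.45,0,0,0,0,0;0.25,0,0,0,0,0;0.2,0,0,0,0,0;0,0,0,0,0,0' > next.json && python3 steer.py next.json
python3 -c "
from h import *
where()"
echo '0.2,0,0,0,0,0;0.15,0,0,0,0,0;0,0,0,0,0,0;0,0,0,0,0,0' > next.json && python3 steer.py next.json
python3 -c "
from h import *
where()"
```

```text
time: 49.48
tool_pos: [0.6477, -0.1599, 0.267]
tcp_rot: [-1.965, -2.45, 0.002]
contact_force: [0.2, -0.1, -1.5]
width: 0.0217
grasp_force: 50.0
r 0.1462 th -77.37 z 0.2670 phi-180 -77.47 F tool [-0.1  0.2  1.5] w 0.0217 t 49.5 j7 0.50
time: 49.98
tool_pos: [0.6462, -0.1536, 0.2669]
tcp_rot: [-1.966, -2.449, 0.003]
contact_force: [0.6, -0.2, -1.2]
width: 0.0213
grasp_force: 50.0
r 0.1398 th -77.41 z 0.2669 phi-180 -77.50 F tool [-0.4  0.6  1.2] w 0.0213 t 50.0 j7 0.49
```

Scaled: -0.0167 m is -0.835, 0.001 m is 0.05, 0.12 rad is 1.2.

```bash
echo '0.05,-0.835,0.01,0,0,1.2;0.05,-0.835,0.01,0,0,1.2;0.05,-0.835,0.01,0,0,1.2;0.05,-0.835,0.02,0,0,1.2;0.05,-0.835,0.02,0,0,1.2;0.05,-0.835,0.02,0,0,1.2;0.05,-0.835,0.02,0,0,1.2;0.05,-0.835,0.02,0,0,1.2' > next.json && python3 steer.py next.json
python3 -c "
from h import *
where()"
echo '0.025,-0.415,0.01,0,0,0.6;0.025,-0.415,0.01,0,0,0.6;0.025,-0.415,0.01,0,0,0.6' > next.json && python3 steer.py next.json
python3 -c "
from h import *
where()"
```

```text
time: 50.98
tool_pos: [0.5261, -0.123, 0.2667]
tcp_rot: [2.871, 1.246, 0.016]
contact_force: [8.7, -4.0, -3.8]
width: 0.0217
grasp_force: 50.7
r 0.1386 th -130.25 z 0.2667 phi-180 -133.08 F tool [3.  9.1 4. ] w 0.0217 t 51.0 j7 -0.31
time: 51.35
tool_pos: [0.5091, -0.1052, 0.2659]
tcp_rot: [2.972, 0.985, 0.013]
contact_force: [6.6, -5.5, -2.2]
width: 0.0217
grasp_force: 50.6
r 0.1382 th -140.45 z 0.2659 phi-180 -143.33 F tool [2.  8.3 2.3] w 0.0217 t 51.4 j7 -0.49
```

```bash
W='from h import *;where()'
for i in 1; do echo '0.025,-0.415,0.01,0,0,0.6;0.025,-0.415,0.005,0,0,0.6;0.025,-0.415,0.005,0,0,0.6' > next.json && python3 steer.py next.json|head -1; python3 -c "$W"; done
echo '0.025,-0.415,0.01,0,0,0.6;0.025,-0.415,0.005,0,0,0.6;0.025,-0.415,0.005,0,0,0.6' > next.json && python3 steer.py next.json|head -1; python3 -c "$W"
```

```text
time: 51.72
r 0.1378 th -150.70 z 0.2653 phi-180 -153.72 F tool [0.9 7.9 2.9] w 0.0219 t 51.7 j7 -0.67
time: 52.1
r 0.1374 th -161.10 z 0.2646 phi-180 -164.09 F tool [-0.9  7.9  2.7] w 0.0212 t 52.1 j7 -0.86
```

```bash
W='from h import *;where()'
echo '0.025,-0.415,0.005,0,0,0.6;0.025,-0.415,0.005,0,0,0.6' > next.json && python3 steer.py next.json|head -1; python3 -c "$W"
echo '0.025,-0.415,0.005,0,0,0.6;0.025,-0.415,0.005,0,0,0.6' > next.json && python3 steer.py next.json|head -1; python3 -c "$W"
```

```text
time: 52.35
r 0.1371 th -168.11 z 0.2641 phi-180 -170.98 F tool [-2.4  9.2  0.2] w 0.0216 t 52.4 j7 -0.99
time: 52.6
r 0.1369 th -175.14 z 0.2636 phi-180 -177.87 F tool [-2.9  8.9  0.7] w 0.0216 t 52.6 j7 -1.12
```

```bash
W='from h import *;where()'
echo '0.025,-0.415,0.005,0,0,0.6;0.025,-0.415,0.005,0,0,0.6' > next.json && python3 steer.py next.json|head -1; python3 -c "$W"
echo '0.025,-0.415,0.005,0,0,0.6' > next.json && python3 steer.py next.json|head -1; python3 -c "$W"
```

```text
time: 52.85
r 0.1366 th 177.80 z 0.2631 phi-180 -184.74 F tool [-3.4  9.5  0. ] w 0.0217 t 52.9 j7 -1.25
time: 52.98
r 0.1365 th 174.28 z 0.2628 phi-180 -188.17 F tool [-3.4  7.3 -1. ] w 0.0217 t 53.0 j7 -1.32
```

```bash
W='from h import *;where()'
echo '0.025,-0.415,0.005,0,0,0.6' > next.json && python3 steer.py next.json|head -1; python3 -c "$W"
echo '0.025,-0.415,0.005,0,0,0.6' > next.json && python3 steer.py next.json|head -1; python3 -c "$W"
```

```text
time: 53.1
r 0.1364 th 170.73 z 0.2626 phi-180 -191.59 F tool [-4.5  8.5 -1.1] w 0.0216 t 53.1 j7 -1.38
time: 53.22
r 0.1362 th 167.19 z 0.2624 phi-180 -195.02 F tool [-3.1  8.7 -1.1] w 0.0215 t 53.2 j7 -1.44
```

```bash
W='from h import *;where()'
for_=1
echo '0.025,-0.415,-0.015,0,0,0.6' > next.json && python3 steer.py next.json|head -1; python3 -c "$W"
echo '0.025,-0.415,-0.015,0,0,0.6' > next.json && python3 steer.py next.json|head -1; python3 -c "$W"
echo '0.015,-0.275,0,0,0,0.4' > next.json && python3 steer.py next.json|head -1; python3 -c "$W"
```

```text
time: 53.35
r 0.1358 th 164.02 z 0.2625 phi-180 -198.54 F tool [-3.1 10.7  0.3] w 0.0218 t 53.4 j7 -1.51
time: 53.48
r 0.1355 th 160.92 z 0.2627 phi-180 -202.07 F tool [-1.6 13.4 -0.4] w 0.0216 t 53.5 j7 -1.57
time: 53.6
r 0.1353 th 158.51 z 0.2625 phi-180 -204.29 F tool [-2.8 12.3 -0.2] w 0.0219 t 53.6 j7 -1.61
```

```bash
W='from h import *;where()'
echo '0.015,-0.275,0,0,0,0.4;0,0,0,0,0,0' > next.json && python3 steer.py next.json|head -1; python3 -c "$W"
echo '0.015,-0.275,0,0,0,0.4;0,0,0,0,0,0' > next.json && python3 steer.py next.json|head -1; python3 -c "$W"
```

```text
time: 53.85
r 0.1350 th 156.54 z 0.2622 phi-180 -206.56 F tool [-1.2 13.6 -1. ] w 0.0216 t 53.9 j7 -1.65
time: 54.1
r 0.1346 th 154.51 z 0.2622 phi-180 -208.90 F tool [-0.9 13.5 -0.2] w 0.0220 t 54.1 j7 -1.69
```

The force has risen from about 8.5 N to 13.5 N. I check by camera whether the nut is still turning.

```bash
cat > hexa.py <<'E'
from h import *
from scipy.optimize import minimize_scalar
def hexang(im):
    T=cam('top'); c0=proj(T,(CC[0],CC[1],.2)).round().astype(int); x0,y0=c0-32
    g=im[y0:y0+64,x0:x0+64].max(2); m=(g<75).astype(np.uint8); m=cv2.morphologyEx(m,cv2.MORPH_OPEN,np.ones((5,5)))
    n,l,st,ce=cv2.connectedComponentsWithStats(m); k=1+np.argmax(st[1:,4])
    cs,_=cv2.findContours((l==k).astype(np.uint8),cv2.RETR_EXTERNAL,cv2.CHAIN_APPROX_NONE); c=cv2.convexHull(max(cs,key=cv2.contourArea))
    big=np.zeros((640,640),np.uint8); cv2.fillPoly(big,[c*10+5],1); b,_=cv2.findContours(big,cv2.RETR_EXTERNAL,cv2.CHAIN_APPROX_NONE)
    P=np.array([onz(T,q/10.+[x0,y0],.2)[:2] for q in b[0][:,0]]); d=np.diff(np.r_[P,P[:1]],axis=0)
    e=np.diff(np.r_[c[:,0],c[:1,0]],axis=0).astype(float); Q=np.array([onz(T,q+[x0,y0],.2)[:2] for q in c[:,0].astype(float)]); e=np.diff(np.r_[Q,Q[:1]],axis=0)
    L=np.hypot(*e.T); t=np.arctan2(e[:,1],e[:,0]); z=np.sum(L*np.exp(6j*t)); return st[k,4],np.degrees(np.angle(z))/6%60, abs(z)/L.sum()
E
python3 - <<'E'
from hexa import *
snap('top','t12')
for f in('top0','t9','t11','t12'): print(f,hexang(cv2.imread(f'pics/{f}.png')))
E
```

```text
top0 (np.int32(1224), np.float64(55.424510295333604), np.float64(0.7548263433680868))
t9 (np.int32(1189), np.float64(55.925371138741774), np.float64(0.7484310726619552))
t11 (np.int32(1069), np.float64(11.507435018382518), np.float64(0.4632651887139496))
t12 (np.int32(1739), np.float64(8.21146111719858), np.float64(0.23444185221538838))
```

```bash
cat > edg.py <<'E'
from h import *
import sys
# line segments of the nut's dark outline (top view), angle mod 60 on plane z=.2
def edges(f):
    T=cam('top'); im=cv2.imread(f'pics/{f}.png'); c0=proj(T,(CC[0],CC[1],.2)); x0,y0=(c0-30).astype(int)
    g=cv2.resize(im[y0:y0+60,x0:x0+60].max(2),None,fx=6,fy=6,interpolation=cv2.INTER_CUBIC)
    out=[]
    for l in cv2.createLineSegmentDetector().detect(g)[0][:,0]:
        a,b=[onz(T,q/6+[x0,y0],.2)[:2] for q in(l[:2],l[2:])]; m=(a+b)/2-CC; L=np.linalg.norm(b-a)
        t=np.degrees(np.arctan2(*(b-a)[::-1]))%60; s=abs(np.cross(b-a,m))/L
        if L>.018 and .030<s<.044: out.append((round(L*1e3),round(s*1e3),round(np.degrees(np.arctan2(m[1],m[0]))),round(t,1)))
    return out
if __name__=='__main__':
    for f in sys.argv[1:]: print(f,edges(f))
E
python3 -W ignore edg.py top0 t11 t12
```

```text
top0 [(21, 43, -165, np.float64(54.9)), (43, 41, 152, np.float64(55.9)), (20, 40, -98, np.float64(0.2)), (34, 42, -27, np.float64(55.6))]
t11 [(24, 43, 157, np.float64(13.7)), (47, 40, -78, np.float64(12.5)), (33, 40, -26, np.float64(13.4)), (43, 38, 40, np.float64(12.8))]
t12 [(18, 44, -160, np.float64(31.9)), (38, 40, -53, np.float64(32.7)), (42, 39, -1, np.float64(32.7))]
```

The nut's edges now sit at 32.5° mod 60: 100° in this stroke while the hand went 131°, which suggests the stop. I push a little more with full grip and compare.

```bash
echo '0,-0.15,0,0,0,0.1;0,-0.15,0,0,0,0.1;0,-0.15,0,0,0,0;0,0,0,0,0,0' > next.json && python3 steer.py next.json - 60|head -1
python3 -W ignore -c "
from edg import *
where();snap('top','t13');print(edges('t13'))"
```

```text
time: 54.65
r 0.1343 th 151.53 z 0.2620 phi-180 -210.18 F tool [-0.7 16.7 -0.6] w 0.0223 t 54.6 j7 -1.72
[(37, 40, -52, np.float64(32.2)), (43, 39, 0, np.float64(32.9))]
```

Scaled: -0.003 m is -0.15.

```bash
echo '0,-0.15,0,0,0,0;0,-0.15,0,0,0,0;0,0,0,0,0,0' > next.json && python3 steer.py next.json|head -1
python3 -W ignore -c "
from edg import *
where();snap('top','t14');print(edges('t14'))"
```

```text
time: 55.08
r 0.1344 th 149.39 z 0.2618 phi-180 -210.23 F tool [-1.  17.7  0. ] w 0.0226 t 55.1 j7 -1.73
[(31, 40, -48, np.float64(32.3)), (45, 39, 0, np.float64(33.4))]
```

The nut stays at 32–33° under twice its turning torque, so it is tight. Swing the hand back to centre the bar in the hole without driving the nut.

```bash
echo '0,0.3,0,0,0,0;0.035,0.67,-0.05,0,0,-1;0.035,0.67,-0.05,0,0,-1;0,0,0,0,0,0;0,0,0,0,0,0' > next.json && python3 steer.py next.json|head -1
python3 -c "
from h import *
where();pol(-179,.139,.2645)"
```

```text
time: 55.75
r 0.1353 th 160.79 z 0.2639 phi-180 -198.30 F tool [-4.3  7.4  1.8] w 0.0222 t 55.8 j7 -1.52
phi now -18.3 rot [ 0.0053  0.0102 -0.3368] n>=1.8 shift [-0.012   0.0468 -0.0006] n>=0.8 from [0.4879 0.0273 0.2639]
```

```bash
echo '-0.05,0.67,0,0,0,-1;-0.05,0.67,0,0,0,-1;0,0,0,0,0,0;0,0,0,0,0,0' > next.json && python3 steer.py next.json|head -1
python3 -W ignore -c "
from edg import *
where();pol(-179,.139,.2645);snap('top','t15');print(edges('t15'))"
```

```text
time: 56.25
r 0.1350 th 170.55 z 0.2648 phi-180 -186.57 F tool [-2.7  5.5  1. ] w 0.0223 t 56.2 j7 -1.31
phi now -6.6 rot [ 0.002   0.0028 -0.132 ] n>=0.7 shift [-0.0062  0.0245  0.0003] n>=0.4 from [0.4825 0.005  0.2648]
[(45, 40, -58, np.float64(32.7)), (44, 39, 1, np.float64(32.9))]
```

```bash
echo '-0.05,0.4,0,0,0,-0.5;-0.05,0.2,0,0,0,0;0,0,0,0,0,0;0,0,0,0,0,0' > next.json && python3 steer.py next.json|head -1
python3 -W ignore -c "
from h import *
where();pol(-179,.139,.2645)"
```

```text
time: 56.8
r 0.1358 th 174.68 z 0.2648 phi-180 -183.41 F tool [0.2 0.4 1.5] w 0.0224 t 56.8 j7 -1.24
phi now -3.4 rot [-0.0001  0.0008 -0.0769] n>=0.4 shift [-0.004   0.015   0.0003] n>=0.2 from [ 0.4805 -0.0046  0.2648]
```

Scaled: -0.008 m is -0.4, -0.0005 m is -0.025.

```bash
echo '-0.4,-0.025,0,0,0,0;-0.4,-0.025,0,0,0,0;0,0,0,0,0,0' > next.json && python3 steer.py next.json|head -1; python3 -c "
from h import *
where()"
echo '-0.5,-0.035,0,0,0,0;-0.6,-0.04,0,0,0,0;0,0,0,0,0,0' > next.json && python3 steer.py next.json|head -1; python3 -W ignore -c "
from edg import *
where();snap('top','t16');print(edges('t16'));go(.498,-.3948,.33,8.6);C,im=snap('wrist','w16')"
```

```text
time: 57.18
r 0.1532 th 174.87 z 0.2648 phi-180 -183.49 F tool [-0.   1.2  1.7] w 0.0219 t 57.2 j7 -1.25
time: 57.55
r 0.1756 th 174.63 z 0.2648 phi-180 -183.50 F tool [-0.5  0.2  1.1] w 0.0220 t 57.5 j7 -1.26
[(22, 40, -74, np.float64(33.8)), (23, 40, -43, np.float64(32.9)), (45, 39, 0, np.float64(33.1))]
phi now -3.5 rot [ 1.000e-04  1.500e-03 -2.111e-01] n>=1.1 shift [-0.0032  0.398  -0.0651] n>=6.5 from [ 0.4417 -0.0008  0.2649]
```

The bar is out and the nut still reads 33°. Carry it back over the tool tray.

```bash
echo '0,0,-2.5,0,0,0;0,0,-1.5,0,0,-1;0,2.25,0,0,0,-1;0,2.5,0,0,0,0;0,2.5,0,0,0,0;0,2.5,0,0,0,0;0,2.5,0,0,0,0;0,2.5,0,0,0,0;0,2.5,0,0,0,0;0,2,0,0,0,0;0,0,0,0,0,0;0,0,0,0,0,0' > next.json && python3 steer.py next.json
python3 -c "
from h import *
go(.500,-.380,.12,8)"
```

```text
time: 59.15
tool_pos: [0.4914, -0.3818, 0.3444]
tcp_rot: [-3.133, -0.219, 0.003]
contact_force: [0.2, 0.5, -2.3]
width: 0.0222
grasp_force: 57.4
phi now 8.0 rot [-0.0013  0.0019 -0.    ] n>=0.0 shift [ 0.0087 -0.0006  0.2244] n>=3.6 from [ 0.4914 -0.3818  0.3444]
```

Run:
```python
from bar import *
C,im=snap('wrist','w17'); s=robot.sense(); M=R.from_rotvec(s['tcp_rot']).as_matrix()
z=s['tool_pos'][2]-.072
X=lambda x,y:s['tool_pos']+M@np.array([x,y,.075])
u0,u1=proj(C,X(.032,0)),proj(C,X(.117,0));print(u0,u1)
g=im.max(2); v=int(u0[1]); print(g[v+20,290:350:3]); print(g[v-30:v+50:4,int(u0[0])])
for r in (int(u1[1])+15,int(u1[1])+60,v-15): print(r,g[r,285:355:3])
```

```text
[317.79944021 243.82365498] [317.63469557  38.82875942]
[179 176 178  48  53  50  51  49  51  51  52  54  51  53  55  56  58  63
  58 172]
[91 91 92 91 93 90 93 93 53 53 52 53 52 53 54 49 52 52 51 49]
53 [141 149 166 185 185 184 183 184 183 182 182 181 182 181 182 130 143 158
 171 175 170 155 162 210]
98 [170 174 170 175 171 172 186 183 177 190 185 177 172 120 140 155 169 178
 178 169 155 137 186 184]
228 [117 121 116 120 118 119 122 124 116 120  88  92  93  94  97  94  91  95
 122 123 121 123 121 125]
```

The bar is yawed about 5° in the hand, pointing at 2.8°, parallel to the tray (3°). Lower it there.

```bash
echo '0.1,0,2.8,0,0,0;0.1,0,2.8,0,0,0;0.1,0,2.8,0,0,0;0.1,0,2.8,0,0,0;0,0,0.75,0,0,0;0,0,0,0,0,0;0,0,0,0,0,0' > next.json && python3 steer.py next.json
echo '0,0,0.25,0,0,0;0,0,0.15,0,0,0;0,0,0,0,0,0' > next.json && python3 steer.py next.json
```

```text
time: 60.08
tool_pos: [0.4998, -0.3828, 0.1087]
tcp_rot: [3.13, 0.218, 0.003]
contact_force: [0.6, 0.6, -2.6]
width: 0.0219
grasp_force: 57.4
time: 60.45
tool_pos: [0.4986, -0.3815, 0.098]
tcp_rot: [3.134, 0.218, -0.003]
contact_force: [0.4, 0.1, -2.1]
width: 0.022
grasp_force: 57.4
```

```bash
echo '0,0,0.1,0,0,0;0,0,0.075,0,0,0;0,0,0,0,0,0' > next.json && python3 steer.py next.json
echo '0,0,0,0,0,0;0,0,0,0,0,0;0,0,0,0,0,0;0,0,0,0,0,0' > next.json && python3 steer.py next.json 0.04 
python3 -c "
from h import *
where()"
```

```text
time: 60.82
tool_pos: [0.4987, -0.3817, 0.0946]
tcp_rot: [3.133, 0.218, -0.002]
contact_force: [-0.1, 0.4, -0.4]
width: 0.0217
grasp_force: 57.5
time: 61.32
tool_pos: [0.4986, -0.3817, 0.0945]
tcp_rot: [3.133, 0.218, -0.003]
contact_force: [0.9, 0.3, 0.1]
width: 0.0398
grasp_force: 0.0
r 0.3828 th -107.81 z 0.0945 phi-180 -172.04 F tool [ 1.  -0.2 -0.1] w 0.0398 t 61.3 j7 -0.30
```

```bash
echo '0,0,-2.5,0,0,0;0,0,-3,0,0,0;0,0,-3,0,0,0;0,0,0,0,0,0;0,0,0,0,0,0' > next.json && python3 steer.py next.json
python3 - <<'E'
from bar import *
C,im=snap('wrist','w18'); o=handle(im,(250,120,400,320),82)
for q in o[:2]: e=q[2][np.argsort(q[2][:,1])];print(q[0],e,q[3],[onz(C,p,.022).round(4) for p in e])
go(.4748,-.109,.26,8)
E
```

```text
time: 61.95
tool_pos: [0.4987, -0.3809, 0.2639]
tcp_rot: [-3.133, -0.218, 0.003]
contact_force: [-0.2, -0.4, -1.1]
width: 0.04
grasp_force: 0.0
2352.0 [[320.7811203  190.33033752]
 [314.49308014 300.37101746]] [np.float32(24.189116), np.float32(110.2202)] [array([ 0.5327, -0.3783,  0.022 ]), array([ 0.4215, -0.3877,  0.022 ])]
221.5 [[280.83961868 288.81132507]
 [271.82075119 320.37736511]] [np.float32(11.126206), np.float32(32.829178)] [array([ 0.4294, -0.3525,  0.022 ]), array([ 0.3929, -0.3471,  0.022 ])]
phi now 8.0 rot [-0.0024  0.0034 -0.0005] n>=0.0 shift [ 0.0143 -0.2723  0.0029] n>=4.4 from [ 0.4985 -0.3806  0.2629]
```

The bar lies within the tray (handle (0.533,-0.378)→(0.4215,-0.388)). Close the fingers and go above the plunger.

```bash
echo '0.145,-2.725,0,0,0,0;0.145,-2.725,0,0,0,0;0.145,-2.725,0,0,0,0;0.145,-2.725,0,0,0,0;0.145,-2.725,0,0,0,0;0,0,0,0,0,0;0,0,0,0,0,0' > next.json && python3 steer.py next.json 0.0 20
python3 -W ignore - <<'E'
from edg import *
go(.4748,-.109,.205,8); T,b=snap('top','t18'); print(edges('t18'))
a=cv2.imread('pics/t9.png'); d=cv2.absdiff(a,b).max(2)
for n,th in(('s1',48.1),('s2',138.1),('s4',-41.9)):
    t=np.radians(th);u=proj(T,(CC[0]+.083*np.cos(t),CC[1]+.083*np.sin(t),.165)).astype(int); print(n,u,d[u[1]-9:u[1]+9,u[0]-9:u[0]+9].mean().round(1))
E
```

```text
time: 62.88
tool_pos: [0.4751, -0.1098, 0.2634]
tcp_rot: [3.133, 0.218, -0.006]
contact_force: [0.2, -0.3, 0.4]
width: 0.0002
grasp_force: 0.0
phi now 8.0 rot [ 0.0008  0.0039 -0.0006] n>=0.0 shift [-0.0002 -0.0009  0.0584] n>=0.9 from [ 0.4751 -0.1098  0.2634]
[(21, 41, 146, np.float64(34.4)), (38, 40, -62, np.float64(32.9)), (42, 39, 0, np.float64(32.9))]
s1 [306 180] 5.4
s2 [307 234] 10.3
s4 [362 179] 17.5
```

Scaled: 0.029 m is 1.45.

```bash
echo '0,0,1.45,0,0,0;0,0,1.45,0,0,0;0,0,0,0,0,0' > next.json && python3 steer.py next.json|head -4
echo '0,0,0.3,0,0,0;0,0,0.3,0,0,0;0,0,0.2,0,0,0;0,0,0,0,0,0' > next.json && python3 steer.py next.json|head -4
```

```text
time: 63.3
tool_pos: [0.4741, -0.1111, 0.2047]
tcp_rot: [3.134, 0.212, -0.01]
contact_force: [0.7, 0.4, 0.3]
time: 63.8
tool_pos: [0.476, -0.1111, 0.1917]
tcp_rot: [3.132, 0.216, 0.002]
contact_force: [-2.5, -1.9, 8.6]
```

Scaled: 0.004 m is 0.2.

```bash
echo '0,0,0.2,0,0,0;0,0,0.2,0,0,0;0,0,0,0,0,0' > next.json && python3 steer.py next.json|sed -n '1p;2p;4p'
echo '0,0,0.15,0,0,0;0,0,0.15,0,0,0;0,0,0,0,0,0' > next.json && python3 steer.py next.json|sed -n '1p;2p;4p'
```

```text
time: 64.18
tool_pos: [0.4759, -0.1115, 0.1881]
contact_force: [-9.4, 2.4, 40.7]
time: 64.55
tool_pos: [0.4759, -0.1121, 0.1876]
contact_force: [-20.1, 7.9, 85.1]
```

The plunger is hard on its stop (height 0.188, as expected). Let it up and retreat.

Scaled: -0.05 m is -2.5, 0.05 m is 2.5.

```bash
echo '0,0,-0.7,0,0,0;0,0,-1.5,0,0,0;0,0,-2.5,0,0,0;0,0,-2.5,0,0,0;0,2.5,0,0,0,0;0,2.5,0,0,0,0;0,0,0,0,0,0;0,0,0,0,0,0' > next.json && python3 steer.py next.json
python3 -W ignore - <<'E'
from bar import *
from edg import edges
snap('top','t19'); T,b=load('t19'); print(edges('t19'))
a=cv2.imread('pics/top0.png'); d=cv2.absdiff(a,b).max(2)
u=proj(T,(.4748,-.109,.116)).astype(int); print('plunger diff',d[u[1]-7:u[1]+7,u[0]-7:u[0]+7].mean(), u)
g=b[160:250,280:400].max(2); m=(g<70).astype(np.uint8); n,l,st,ce=cv2.connectedComponentsWithStats(m)
for k in range(1,n):
    if 40<st[k,4]<600: print('dark',st[k,4],ce[k]+[280,160],onz(T,ce[k]+[280,160],.165)[:2]-CC)
for nm,uv in(('amber',(228,318)),('wash',(178,164)),('salt',(233,168)),('cap',(421,340)),('beaker',(456,176)),('dish',(174,340))): print(nm,d[uv[1]-8:uv[1]+8,uv[0]-8:uv[0]+8].mean().round(1))
E
```

```text
time: 65.55
tool_pos: [0.4894, -0.208, 0.3202]
tcp_rot: [-3.133, -0.218, 0.003]
contact_force: [-0.2, -0.1, -0.3]
width: 0.0006
grasp_force: 0.0
[(20, 41, 146, np.float64(33.7)), (35, 40, -65, np.float64(32.4)), (44, 39, 1, np.float64(33.0)), (26, 37, 66, np.float64(32.4))]
plunger diff 24.224489795918366 [375 279]
dark 120 [365.30833333 178.41666667] [ 0.06541268 -0.06066786]
dark 117 [305.76923077 179.11965812] [0.05794494 0.06417092]
dark 41 [299.58536585 192.09756098] [0.028698   0.07558871]
dark 478 [334.83263598 242.11924686] [-0.07491753 -0.00183823]
dark 154 [307.74675325 234.8961039 ] [-0.06237438  0.05397855]
dark 49 [397.81632653 241.83673469] [-0.06831331 -0.12991798]
amber 18.4
wash 29.2
salt 39.5
cap 86.2
beaker 25.3
dish 31.0
```

```bash
python3 -W ignore - <<'E'
from bar import *
T=cam('top')
for f in('t9','t11','t14','t19'):
    b=cv2.imread(f'pics/{f}.png'); g=b[160:250,280:400].max(2); n,l,st,ce=cv2.connectedComponentsWithStats((g<70).astype(np.uint8))
    print(f,[(st[k,4],(ce[k]+[280,160]).round(1).tolist()) for k in range(1,n) if 80<st[k,4]<170])
# outer edge of jar rims along the radial line
b=cv2.imread('pics/t19.png').max(2)
for th in(48.1,138.1,-41.9):
    t=np.radians(th); rr=np.arange(.078,.125,.002); print(th,[(int(round(r*1e3)),int(cv2.getRectSubPix(b,(1,1),tuple(map(float,proj(T,(CC[0]+r*np.cos(t),CC[1]+r*np.sin(t),.165)))))[0,0])) for r in rr])
E
```

```text
t9 [(np.int32(119), [305.6, 178.8]), (np.int32(118), [365.4, 178.2])]
t11 [(np.int32(127), [305.7, 178.8]), (np.int32(119), [365.3, 178.2])]
t14 [(np.int32(123), [365.2, 178.4])]
t19 [(np.int32(120), [365.3, 178.4]), (np.int32(117), [305.8, 179.1]), (np.int32(154), [307.7, 234.9])]
48.1 [(78, 65), (80, 60), (82, 56), (84, 55), (86, 57), (88, 57), (90, 55), (92, 57), (94, 60), (96, 59), (98, 68), (100, 95), (102, 120), (104, 125), (106, 133), (108, 159), (110, 173), (112, 173), (114, 172), (116, 170), (118, 169), (120, 173), (122, 174), (124, 173)]
138.1 [(78, 59), (80, 59), (82, 59), (84, 62), (86, 63), (88, 62), (90, 63), (92, 61), (94, 60), (96, 66), (98, 114), (100, 134), (102, 132), (104, 99), (106, 49), (108, 80), (110, 121), (112, 157), (114, 172), (116, 183), (118, 184), (120, 184), (122, 186), (124, 187)]
-41.9 [(78, 107), (80, 72), (82, 60), (84, 56), (86, 59), (88, 57), (90, 57), (92, 55), (94, 58), (96, 60), (98, 57), (100, 66), (102, 93), (104, 120), (106, 124), (108, 129), (110, 158), (112, 172), (114, 171), (116, 170), (118, 171), (120, 171), (122, 172), (124, 172)]
```

The jars have not moved since seating, and all three rims sit at the same radius within camera bias. The nut is unchanged at 33°, the bar is in its tray and the plunger is released. Handing in.

```bash
python3 -c "
from plant import robot
print(robot.sign_off())"
```

```text
the job is handed in; nothing more can be done
None
```

I handed the job in at about 66 s: three jars seated against the hub, nut tight at its stop, bar back in its tray, and the shaker started with the plunger pressed to its stop and released. The plunger press peaked at 85 N at the wrist. I did not confirm by camera that the bystanders had not moved or that the plunger head sprang back up.

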